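# Line up and clamp the foot of a small robot arm

## Task

Take the tapered drift from its wooden holder and push it straight down through the hole in the sliding foot plate into the mount below until its collar sits flat on the plate, so that the two holes come into line, and leave it there. Then screw the knurled thumbscrew down clockwise until its rubber washer meets the plate and the resistance rises, stop there without overtightening, and let go. Leave the holder and the other things on the bench where they are.

Things in the scene. Friction and masses are not known exactly. Their poses are not given: they have to be found in the camera images.
- mount: Aluminium bench mount, fixed: block 85 mm (its x) by 250 mm (its y), 55 mm high, and an 85 x 80 mm block of equal height joined at +x. Origin: centre of the long block's underside, z up. A dark 10 mm foot plate lies on it and carries a turquoise round arm shoulder (68 mm wide, 75 mm tall, at x = 90 mm). Drift hole at x = 0, y = -70 mm; thumbscrew at x = 0, y = +70 mm. Place and yaw vary.
- mount_hole (a point): Centre of the mouth of the round hole in the mount, on the top of the mount (55 mm above the bench, under the foot plate). Hole 26 mm in diameter, vertical, right through to the bench. Its axes are those of the mount.
- foot_hole (a point): Centre of the mouth of the round hole in the foot plate, on the plate's top face (65 mm above the bench). 26 mm in diameter, through the 10 mm plate. It is directly above mount_hole when the foot plate is in line.
- foot_plate (a joint): How far (m) the foot plate has slid along the mount's +y out of line; 0 is holes in line. It starts 4 to 6 mm out, slides with about 3 N of friction and stays where it is left.
- drift_center (a point): Half-way up the loose steel drift, on its axis, 68 mm above its tip; z points to the handle end. 136 mm long, about 0.4 kg, upright in the wooden holder. From the tip up: taper from 8 to 24.5 mm diameter over 40 mm, 20 mm at 24.5 mm diameter, collar 38 mm diameter and 6 mm thick (resting on the holder, 65 mm above the bench), plain round handle 28 mm diameter, 70 mm long.
- drift_grip (a point): Middle of the drift's handle, 101 mm above its tip and 41 mm above the collar's underside: the place to grip it.
- drift_collar (a point): Centre of the underside of the drift's collar, 60 mm above its tip; it meets the foot plate's top when the drift is home.
- thumbscrew_head (a point): Centre of the knurled round steel head, 40 mm diameter, 28 mm tall, vertical axis; grip it at any yaw. Below it: neck 28 mm diameter, 14 mm tall, then a rubber washer 36 mm diameter, 4 mm thick. This point is 32 mm above the washer's underside (97 mm above the bench when seated). Clockwise from above screws it down, the head sinking 1.5 mm per rad. Let go part-way, it stays within 0.1 rad.
- washer_face (a point): Centre of the washer's underside. Its height over the plate's top (65 mm above the bench) is the open gap: 2.4 to 4.5 mm at the start (1.6 to 3.0 rad of turning), 0 when seated. Turning takes about 0.06 N m until the washer meets the plate, then the torque climbs by about 0.8 N m per rad as the washer squeezes; 0.6 rad past first contact is overtight. When let go, the squeeze springs back and the washer rests on the plate.
- holder: The drift's wooden holder, fixed: 75 x 75 x 65 mm block with a vertical 28 mm hole in the middle. Origin: centre of its underside.
- jar: Loose bystander: clear jar with a steel cap, 66 mm in diameter, 85 mm tall. Origin: centre of its underside. Leave it alone.
- gearmotor: Loose bystander: small gear motor, about 155 mm long over the shaft and 56 mm high, lying along its x. Leave it alone.
- hammer: Loose bystander: hammer lying along its x. Leave it alone.
There are look-alikes about, which are no part of the job. Leave any green or orange look-alike of the part that bears drift_center alone.

How it is judged:
On the way, in this order (a step that is already met when the one before it is completed fails the run):
1. the drift is home in both holes, its collar on the foot plate, and the plate is in line (z of drift_collar in the frame of foot_hole below 0.003 m and horizontal distance between drift_collar and mount_hole below 0.004 m and angle between drift_center's own z axis and vertical below 0.1 rad and value of joint foot_plate between -0.0022 and 0.0022 m), for 0.3 s.
2. the thumbscrew's washer is seated on the foot plate (z of washer_face in the frame of mount below 0.0654 m), for 0.2 s.
At the end, for the whole second after the job is handed in: The drift stands upright (within 0.1 rad) in both holes, its collar within 3 mm of the foot plate's top and within 4 mm of the mount hole's axis, and is at rest; the foot plate is within 2.2 mm of in line; the thumbscrew's washer is on the plate (gap under 0.4 mm, squeezed no more than 0.9 mm) (all of step 1 and z of washer_face in the frame of mount between 0.0641 and 0.0654 m and linear speed of drift below 0.02 m/s); the robot touches nothing.
It fails at once if the thumbscrew is overtightened (washer squeezed by more than 0.9 mm, 0.6 rad past contact) (z of washer_face in the frame of mount below 0.0641 m).
It fails at once if another thing on the bench is moved by more than 30 mm (distance of any of jar, gearmotor, hammer from where it was at the start of the episode above 0.03 m).
It also fails if it takes over 72 s, if anything falls off the work surface, if the arm or the gripper's body presses on something with over 40 N, if the wrist force passes 120 N, or if a joint passes its speed limit or range.

## Robot

A 6-joint arm with a two-finger parallel gripper is mounted at the origin on the work surface. World frame = base frame: x ahead of the robot, y to its left, z up, the work surface at z = 0. Lengths are in m, angles in rad, forces in N, time in s.
With the tool pointing down it reaches from about 0.25 to 0.725 m from the base axis. Payload 4 kg.
Tool frame: the origin (TCP) lies at the very end of the fingers, on their centre line; the grasp point (between the pads) lies 19 mm behind it; z points along the fingers, y is the direction in which the jaws open and shut (so a half turn about z gives the same grasp; the last joint's range is limited). The gripper opens to 85 mm and grips with 20 to 120 N. Pads are 22 mm wide; open, the fingers measure 114 mm over their backs; the gripper's body (76 mm by 85 mm) begins 54 mm behind the grasp point. The pads swing forward as they close: fully open they stand 13 mm farther back than shut.
Start: joints at [1.107, 0.241, 0.005, 1.335, 0, 1.571], TCP at [0.224, 0.447, 0.231] pointing down, gripper open.
Joint ranges: [-2.72, 2.72], [-1.05, 1.87], [-1.09, 1.28], [-1.99, 2.15], [-1.42, 1.44], [-3.14, 3.14]. Speed limits (rad/s): [2.79, 2.79, 3.14, 3.14, 3.14, 3.14].

## Interface

Orientations are given as a unit quaternion [x, y, z, w].
In Python, from workcell import bot gives the robot as it stands.
- The arm moves only by the shell command python3 -m crank 'ROWS'. ROWS is JSON, a list that holds one entry, the list of rows, each a list of 5 numbers: the shift along the tool's x, y, z in mm, then the turn about the tool's z in degrees, then the closure in counts, from 0 (fully open) to 255 (shut). In form: [[[tx, ty, tz, turn, grip], ...]]. A call has 1 to 12 rows; each row shifts and turns the pose as measured when the row begins, along the tool's axes as they then stand; what a row does not reach is not made up. A row lasts 1/8 s, in which the tool goes at most 62.5 mm and 10.7 degrees, less where a joint would pass 70% of its speed; a pose out of reach is approached as far as the arm can. A call is refused whole if a number of a shift passes 62.5 or a number of a turn 10.7, either way. A call with a gripper value outside its range is refused whole. The fingers move at their own pace and stop on an object; the grip force is fixed at half the most. Time passes only in rows, so rows that do not move let the fingers close. It gives the time, the measured TCP pose, the force and the opening at its end, in the units of the state.
- bot.get_obs(): the state, without advancing time (a new reading comes with each control period).
- bot.camera(name): name is "side" or "top" or "wrist"; returns a dict with "img" (400x640x3 uint8, blue, green, red), "depth" (400x640 float32, m along the optical axis (not along the pixel's ray), 0 where there is no reading), "fx", "fy", "cx", "cy" (pixels), "R" (3x3) and "t" (3): a world point X has camera coordinates R X + t; the wrist camera has in their place "T_tool_cam" (4x4, takes a point from camera to tool coordinates, whose origin is the TCP and whose axes are the flange's). Camera axes: x right, y down, z forward; pixel columns grow to the right and rows downward; lengths in m; the calibration is good to about 2 mm. A picture is of the moment at which its call begins: read the wrist's pose just before it.
- bot.job_done(): hands the job in, once; it reports no verdict.
The state is a dict: "clock": time; "joint_pos": joint angles; "joint_vel": joint speeds; "tau": joint torques, N m; "eef_pos": TCP position; "tool_rot": TCP orientation; "ft_force": force on the tool from outside, world axes, zero at the start; "ft_torque": the same for the moment, N m; "grip_width": finger opening in m.
Only numpy, scipy, OpenCV 4.12 (cv2) and the standard library are available. Lean on these libraries where they do the work, as an engineer would, in place of code of your own. Each camera call takes 0.05 s, during which the arm holds its last target.

## Working session

There is one attempt and no reset: what is moved stays moved. The work goes in short steps, Python scripts to look and compute and a shell command to move; the robot and the scene stay as the last step left them, time stands still between calls to the robot, and variables do not carry over. Pictures are saved under pics/ and viewed, and the job is handed in when it is done.

```bash
mkdir -p pics; ls; python3 - <<'E'
from workcell import bot
import cv2,pickle
o=bot.get_obs();print(o)
for n in("top","side"):
    c=bot.camera(n);cv2.imwrite(f"pics/{n}0.png",c["img"]);pickle.dump(c,open(f"pics/{n}0.pkl","wb"))
    print(n,c["fx"],c["cx"],c["cy"],c["R"],c["t"])
E
```

```text
pics
{'clock': 0.0, 'joint_pos': array([ 1.10700657e+00,  2.41393836e-01,  3.71780393e-03,  1.33518070e+00,
       -2.53679455e-05,  1.57078056e+00]), 'joint_vel': array([ 1.68270418e-03, -3.95658453e-05,  1.77014780e-04,  1.06445595e-03,
        1.11852168e-03,  2.68402442e-04]), 'tau': array([ 1.86101183e-04, -3.72315896e+01,  2.52407455e+01,  1.68950408e-02,
        1.71430806e-04,  6.72812845e-06]), 'eef_pos': array([0.22339652, 0.44661708, 0.23042005]), 'tool_rot': array([ 2.29814288e-01,  9.73233955e-01, -1.00553821e-03, -2.24426349e-04]), 'ft_force': array([-0.80462794,  0.0304815 , -0.07986868]), 'ft_torque': array([-0.00938751, -0.02677029, -0.03150176]), 'grip_width': 0.08520412901654505}
top 399.39261758555426 317.68397408712434 203.2729805209592 [[-0.01454752 -0.99962273 -0.02329756]
 [-0.99641562  0.01643482 -0.08298078]
 [ 0.08333236  0.02200689 -0.99627878]] [-0.02051841  0.55069323  0.96943384]
side 401.2862595941487 316.60337448794786 194.254745583343 [[ 0.93076553 -0.36518381  0.01778514]
 [-0.17219087 -0.48074627 -0.85978679]
 [ 0.32253035  0.79719747 -0.51034338]] [-0.5154075   0.13929156  0.87858488]
```

View pics/top0.png

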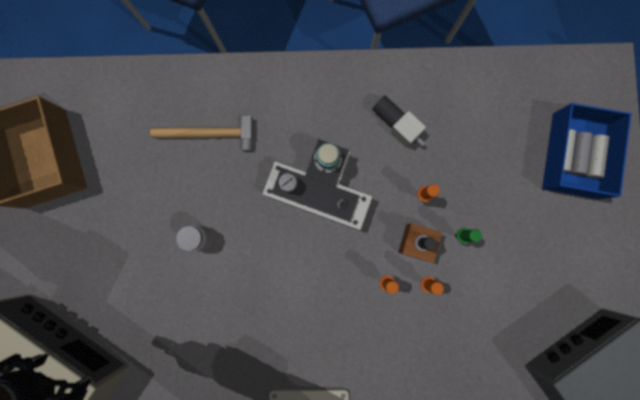

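View pics/side0.png

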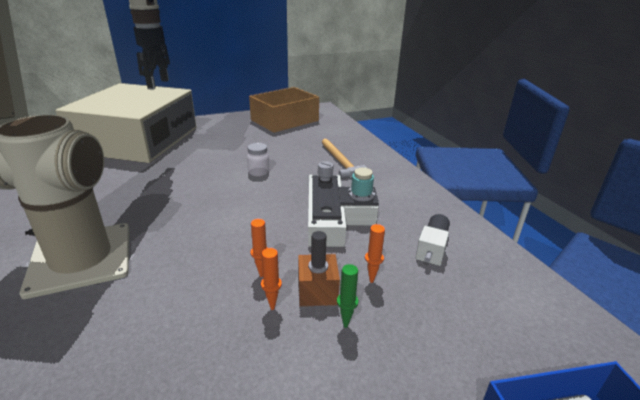

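```bash
cat > h.py <<'E'
import numpy as np,pickle,cv2
from scipy.spatial.transform import Rotation as Ro
def cloud(c):
    d=c["depth"];v,u=np.mgrid[:400,:640]
    P=np.stack([(u-c["cx"])/c["fx"]*d,(v-c["cy"])/c["fy"]*d,d],-1)
    W=(P-c["t"])@c["R"]; W[d==0]=np.nan
    return W
E
python3 - <<'E'
from h import *
for n,box in(("top",(230,120,510,320)),("side",(230,140,430,340))):
    c=pickle.load(open(f"pics/{n}0.pkl","rb"));W=cloud(c)
    x0,y0,x1,y1=box
    cv2.imwrite(f"pics/{n}crop.png",cv2.resize(c["img"][y0:y1,x0:x1],None,fx=2.8,fy=2.8,interpolation=cv2.INTER_CUBIC))
    pts=[(425,242),(432,242),(410,235),(429,193),(389,285),(432,287),(468,237),(288,182),(342,203),(275,176),(360,215),(328,155),(300,300)] if n=="top" else [(319,238),(319,265),(326,165),(328,211),(378,232),(258,225),(270,255),(348,270)]
    for u,v in pts: print(n,(u,v),np.round(W[v,u],3))
E
```

```text
top (425, 242) [ 0.453 -0.262  0.141]
top (432, 242) [ 0.453 -0.276  0.142]
top (410, 235) [ 0.468 -0.246  0.065]
top (429, 193) [ 0.559 -0.276  0.135]
top (389, 285) [ 0.362 -0.183  0.136]
top (432, 287) [ 0.356 -0.274  0.136]
top (468, 237) [ 0.462 -0.359  0.126]
top (288, 182) [0.592 0.036 0.115]
top (342, 203) [ 0.552 -0.09  -0.   ]
top (275, 176) [0.615 0.073 0.056]
top (360, 215) [ 0.518 -0.13   0.057]
top (328, 155) [ 0.649 -0.056  0.129]
top (300, 300) [0.311 0.019 0.003]
side (319, 238) [ 0.445 -0.283  0.139]
side (319, 265) [ 0.444 -0.288  0.081]
side (326, 165) [0.59  0.031 0.114]
side (328, 211) [ 0.549 -0.085  0.053]
side (378, 232) [ 0.559 -0.296  0.133]
side (258, 225) [ 0.353 -0.201  0.136]
side (270, 255) [ 0.35  -0.294  0.135]
side (348, 270) [ 0.46  -0.374  0.134]
```

View pics/topcrop.png

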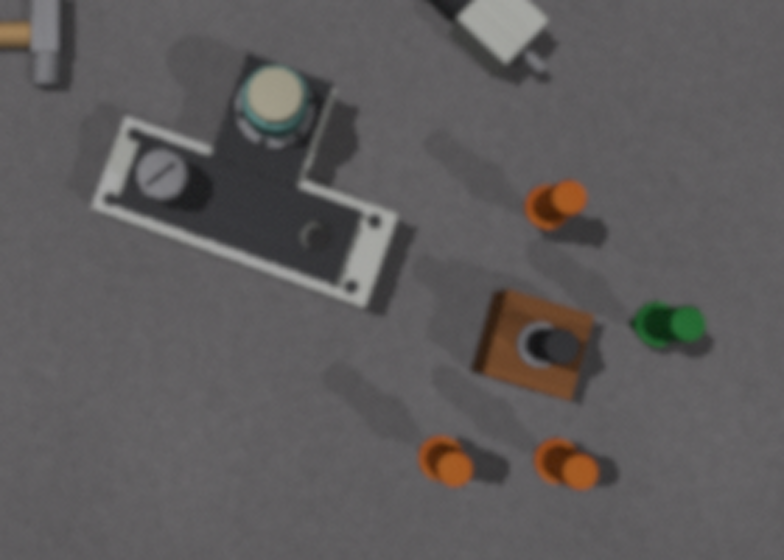

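View pics/sidecrop.png

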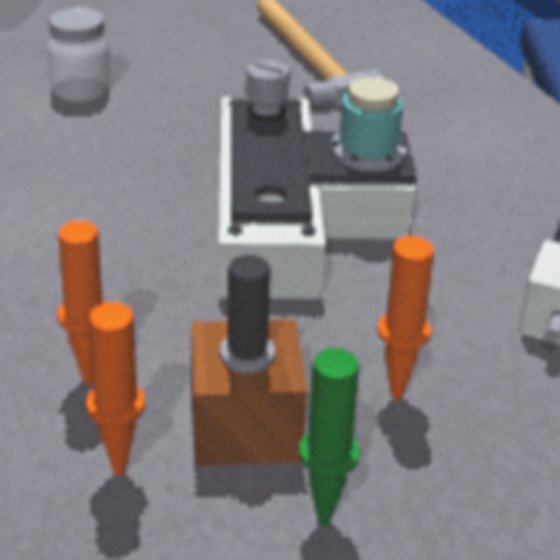

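Candidates for the drift in the top view are orange at (429,193), (389,285) and (432,287), green at (468,237), and the black-handled one with a steel collar in the wooden block at (425,242). Only that last one is in the holder and uncoloured, and the crops confirm it. Next I'll fit the positions.

```bash
cat >> h.py <<'E'
def go(o,x,y,z,yaw=None):
    "needed tool-frame shift (mm); yaw = heading of tool y in world, mod 180"
    R=Ro.from_quat(o["tool_rot"]).as_matrix()
    s=R.T@(np.array([x,y,z])-o["eef_pos"])*1000
    cur=np.degrees(np.arctan2(R[1,1],R[0,1]))
    print("tool shift mm",np.round(s,1),"tool x",R[:,0].round(3),"tool y",R[:,1].round(3),"z",R[:,2].round(3),"heading y",round(cur,1))
    if yaw is not None:
        d=(cur-yaw+90)%180-90; print("turn +about z:",round(d,1))
E
python3 - <<'E'
from h import *
from workcell import bot
o=bot.get_obs()
for n in("top","side"):
    c=pickle.load(open(f"pics/{n}0.pkl","rb"));W=cloud(c);im=c["img"].astype(int)
    def sel(x,y,r,z0,z1):
        m=(np.hypot(W[...,0]-x,W[...,1]-y)<r)&(W[...,2]>z0)&(W[...,2]<z1);return m
    m=sel(.452,-.272,.04,.132,.15); print(n,"drift top",m.sum(),W[m].mean(0).round(4),((W[m].min(0)+W[m].max(0))/2).round(4))
    m=sel(.59,.033,.04,.105,.125); print(n,"screw top",m.sum(),W[m].mean(0).round(4),((W[m].min(0)+W[m].max(0))/2).round(4),W[m][:,2].max())
    m=sel(.57,-.03,.2,.04,.065)&(im.min(-1)>120)
    r=cv2.minAreaRect(W[m][:,:2].astype(np.float32)*1000);print(n,"white rect",m.sum(),r,W[m][:,2].mean(),cv2.boxPoints(r).round(0).tolist())
go(o,.452,-.272,.231)
E
```

```text
top drift top 137 [ 0.4497 -0.2719  0.1402] [ 0.4505 -0.2729  0.1394]
top screw top 253 [0.5914 0.0376 0.1147] [0.5914 0.0379 0.1122] 0.11897214349731523
top white rect 1007 ((567.3819580078125, -27.193283081054688), (250.20596313476562, 85.10653686523438), 69.142333984375) 0.05513889226171666 [[483.0, -129.0], [563.0, -159.0], [652.0, 75.0], [572.0, 105.0]]
side drift top 147 [ 0.4455 -0.278   0.1386] [ 0.4463 -0.2761  0.1369]
side screw top 124 [0.587  0.0301 0.1122] [0.5883 0.0344 0.1108] 0.11666663483922515
side white rect 917 ((603.6099243164062, -45.457794189453125), (254.03750610351562, 169.0751495361328), 68.83906555175781) 0.05195436696510289 [[479.0, -133.0], [637.0, -194.0], [728.0, 42.0], [571.0, 104.0]]
tool shift mm [-5.259e+02 -5.405e+02  5.000e-01] tool x [-0.894  0.447 -0.   ] tool y [ 0.447  0.894 -0.002] z [-0.001 -0.002 -1.   ] heading y 63.4
```

```bash
python3 -m crank '[[[-42,-43,0,0,0],[-42,-43,0,0,0],[-42,-43,0,0,0],[-42,-43,0,0,0],[-42,-43,0,0,0],[-42,-43,0,0,0],[-42,-43,0,0,0],[-42,-43,0,0,0],[-42,-43,0,0,0],[-42,-43,0,0,0],[-42,-43,0,0,0],[-30,-30,0,0,0]]]'; python3 - <<'E'
from h import *
from workcell import bot
go(bot.get_obs(),.450,-.272,.231)
E
```

```text
clock: 1.6
eef_pos: [0.4445, -0.2409, 0.2285]
tool_rot: [0.226, 0.974, -0.001, 0.0]
ft_force: [-0.1, 1.1, -0.2]
grip_width: 0.0856
tool shift mm [-18.7 -25.5  -2.4] tool x [-0.898  0.44  -0.001] tool y [ 0.44   0.898 -0.002] z [-0.    -0.003 -1.   ] heading y 63.9
```

```bash
python3 -m crank '[[[-19,-25,0,0,60],[0,0,0,0,60],[0,0,0,0,60]]]'; python3 - <<'E'
from h import *
from workcell import bot
o=bot.get_obs();go(o,.450,-.272,.231)
c=bot.camera("wrist");pickle.dump((o,c),open("pics/w1.pkl","wb"));cv2.imwrite("pics/w1.png",c["img"]);print(c["T_tool_cam"].round(3),c["fx"])
c=bot.camera("side");cv2.imwrite("pics/s1.png",c["img"][100:350,200:450])
E
```

```text
clock: 1.98
eef_pos: [0.4499, -0.2751, 0.226]
tool_rot: [0.229, 0.974, -0.001, -0.002]
ft_force: [-0.5, 1.0, -0.3]
grip_width: 0.065
tool shift mm [ 1.3  2.9 -5. ] tool x [-0.896  0.445  0.003] tool y [ 0.445  0.896 -0.002] z [-0.004 -0.    -1.   ] heading y 63.6
[[-0.    -0.964 -0.265  0.067]
 [ 1.    -0.     0.    -0.   ]
 [-0.    -0.265  0.964 -0.143]
 [ 0.     0.     0.     1.   ]] 335.9073813769653
```

View pics/w1.png

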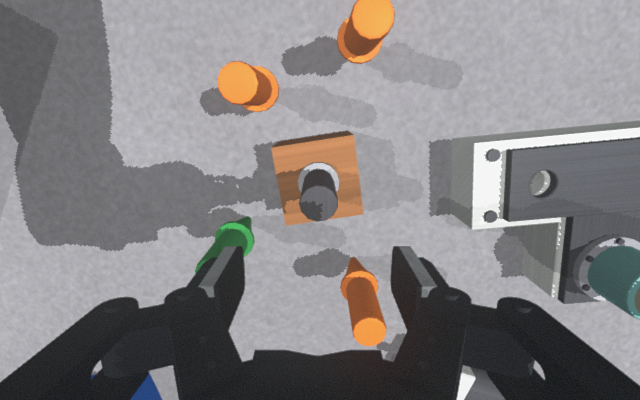

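View pics/s1.png

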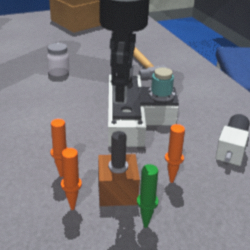

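The wrist view shows the drift's top at (319,202) in the block at (318,180), and the foot hole at (542,183) on the plate.

```bash
cat >> h.py <<'E'
def wcloud(o,c):
    d=c["depth"];v,u=np.mgrid[:400,:640]
    P=np.stack([(u-c["cx"])/c["fx"]*d,(v-c["cy"])/c["fy"]*d,d],-1)
    T=c["T_tool_cam"];R=Ro.from_quat(o["tool_rot"]).as_matrix()
    W=(P@T[:3,:3].T+T[:3,3])@R.T+o["eef_pos"];W[d==0]=np.nan
    return W
def pix2z(o,c,u,v,z):
    T=c["T_tool_cam"];R=Ro.from_quat(o["tool_rot"]).as_matrix()
    d=R@T[:3,:3]@np.array([(u-c["cx"])/c["fx"],(v-c["cy"])/c["fy"],1]);p=R@T[:3,3]+o["eef_pos"]
    return p+d*(z-p[2])/d[2]
E
python3 - <<'E'
from h import *
from workcell import bot
o,c=pickle.load(open("pics/w1.pkl","rb"));W=wcloud(o,c)
m=(np.hypot(W[...,0]-.45,W[...,1]+.272)<.04)&(W[...,2]>.132)&(W[...,2]<.15)
print("drift top",m.sum(),W[m].mean(0).round(4))
P=W[m];print(cv2.minEnclosingCircle(P[:,:2].astype(np.float32)*1000))
m=(np.hypot(W[...,0]-.45,W[...,1]+.272)<.06)&(W[...,2]>.055)&(W[...,2]<.068)
r=cv2.minAreaRect(W[m][:,:2].astype(np.float32)*1000);print("holder",r,W[m][:,2].mean())
print("hole at plate",pix2z(o,c,541,183,.065), W[183,570],W[183,542])
m=(np.hypot(W[...,0]-.45,W[...,1]+.272)<.06)&(W[...,2]>.067)&(W[...,2]<.085);print("collar",W[m].mean(0))
g=c["img"][150:220,500:590];cv2.imwrite("pics/w1c.png",cv2.resize(g,None,fx=6,fy=6))
go(bot.get_obs(),.450,-.272,.231)
E
```

```text
drift top 1179 [ 0.4468 -0.273   0.1406]
((447.7739562988281, -273.490478515625), 13.896184921264648)
holder ((448.096435546875, -273.62603759765625), (75.19924926757812, 75.47649383544922), 72.18688201904297) 0.06504444353100702
hole at plate [ 0.54103444 -0.09012147  0.065     ] [ 0.55246748 -0.06668456  0.06587649] [ 0.5479337  -0.08258153  0.05192813]
collar [ 0.43937507 -0.26982518  0.071888  ]
tool shift mm [ 1.3  2.4 -4.7] tool x [-0.896  0.444  0.003] tool y [ 0.444  0.896 -0.002] z [-0.003 -0.001 -1.   ] heading y 63.6
```

View pics/w1c.png

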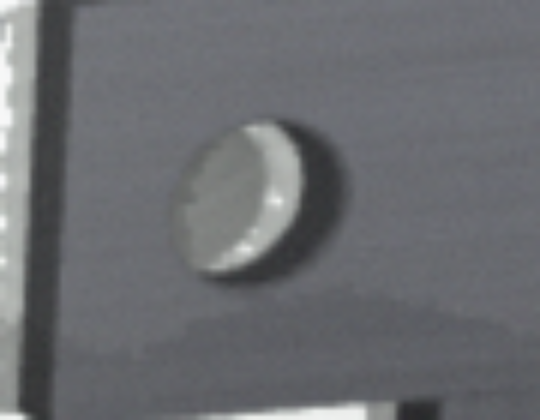

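```bash
python3 -m crank '[[[3,0,20,0,60],[0,0,30,0,60],[0,0,25,0,60],[0,0,0,0,60]]]'; python3 - <<'E'
from h import *
from workcell import bot
go(bot.get_obs(),.4478,-.2735,.087)
E
```

```text
clock: 2.58
eef_pos: [0.4476, -0.2692, 0.1517]
tool_rot: [0.225, 0.974, -0.001, -0.0]
ft_force: [-1.0, 0.8, 0.3]
grip_width: 0.065
tool shift mm [-2.  -3.7 64.7] tool x [-0.899  0.438 -0.   ] tool y [ 0.438  0.899 -0.002] z [-0.001 -0.002 -1.   ] heading y 64.0
```

```bash
python3 -m crank '[[[-2,-4,0,0,60],[0,0,30,0,60],[0,0,30,0,60],[0,0,4,0,60],[0,0,0,0,60]]]'; python3 - <<'E'
from h import *
from workcell import bot
o=bot.get_obs();go(o,.4478,-.2735,.087);c=bot.camera("wrist");cv2.imwrite("pics/w2.png",c["img"])
E
```

```text
clock: 3.2
eef_pos: [0.453, -0.2763, 0.0944]
tool_rot: [0.224, 0.975, -0.003, 0.007]
ft_force: [-0.0, 1.0, 1.4]
grip_width: 0.0656
tool shift mm [6.1 0.3 7.3] tool x [-0.9    0.436 -0.014] tool y [ 0.436  0.9   -0.003] z [ 0.011 -0.009 -1.   ] heading y 64.1
```

View pics/w2.png

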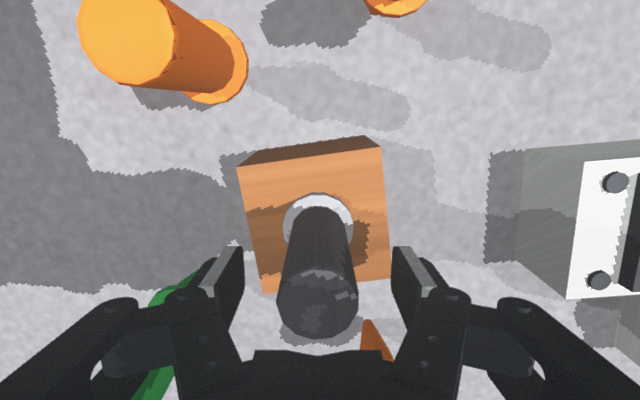

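```bash
python3 -m crank '[[[6,0,7,0,60],[0,0,0,0,60]]]'; python3 - <<'E'
from h import *
from workcell import bot
o=bot.get_obs();go(o,.4478,-.2735,.087)
E
```

```text
clock: 3.5
eef_pos: [0.4486, -0.2743, 0.0892]
tool_rot: [0.224, 0.975, -0.004, 0.008]
ft_force: [-0.3, -0.3, -0.7]
grip_width: 0.0653
tool shift mm [1.1 0.4 2.2] tool x [-0.9    0.436 -0.018] tool y [ 0.436  0.9   -0.004] z [ 0.015 -0.011 -1.   ] heading y 64.1
```

```bash
python3 -m crank '[[[1,0,2,0,60],[0,0,0,0,255],[0,0,0,0,255],[0,0,0,0,255],[0,0,0,0,255]]]'; python3 - <<'E'
from h import *
from workcell import bot
o=bot.get_obs();go(o,.4478,-.2735,.087);print(o["ft_force"],o["ft_torque"])
E
```

```text
clock: 4.12
eef_pos: [0.4483, -0.274, 0.088]
tool_rot: [0.224, 0.975, -0.004, 0.009]
ft_force: [0.7, 0.1, -0.9]
grip_width: 0.0269
tool shift mm [0.6 0.3 1. ] tool x [-0.9    0.436 -0.02 ] tool y [ 0.436  0.9   -0.003] z [ 0.016 -0.012 -1.   ] heading y 64.2
[ 0.67258477  0.1422916  -0.88201748] [ 0.08468149  0.04156313 -0.02092716]
```

```bash
python3 -m crank '[[[0,0,-10,0,255],[0,0,-25,0,255],[0,0,-30,0,255],[0,0,-30,0,255],[0,0,0,0,255],[0,0,0,0,255]]]'; python3 - <<'E'
from h import *
from workcell import bot
o=bot.get_obs();go(o,.4478,-.2735,.18);print(o["ft_force"],o["ft_torque"])
c=bot.camera("side");cv2.imwrite("pics/s2.png",cv2.resize(c["img"][120:320,200:450],None,fx=3,fy=3))
E
```

```text
clock: 4.88
eef_pos: [0.4434, -0.2714, 0.1814]
tool_rot: [0.224, 0.975, -0.003, 0.004]
ft_force: [-0.2, -0.7, -4.5]
grip_width: 0.0265
tool shift mm [-4.9  0.1  1.4] tool x [-0.9    0.436 -0.009] tool y [ 0.436  0.9   -0.004] z [ 0.006 -0.007 -1.   ] heading y 64.1
[-0.19853656 -0.70082596 -4.51896857] [0.03394216 0.02437155 0.02062664]
```

View pics/s2.png

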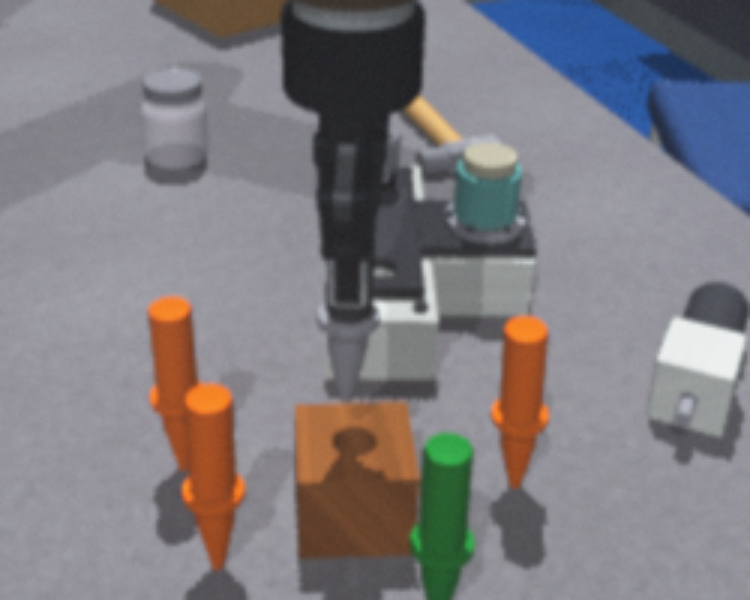

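```bash
python3 - <<'E'
from h import *
from workcell import bot
go(bot.get_obs(),.541,-.0925,.182)
E
```

```text
tool shift mm [ -9.7 203.6  -1.2] tool x [-0.9    0.436 -0.009] tool y [ 0.436  0.9   -0.004] z [ 0.006 -0.007 -1.   ] heading y 64.1
```

```bash
python3 -m crank '[[[-3,35,0,0,255],[-3,45,0,0,255],[-3,40,0,0,255],[0,0,0,0,255],[0,0,0,0,255]]]'; python3 - <<'E'
from h import *
from workcell import bot
o=bot.get_obs();go(o,.541,-.0925,.182)
c=bot.camera("wrist");cv2.imwrite("pics/w3.png",c["img"]);pickle.dump((o,c),open("pics/w3.pkl","wb"))
E
```

```text
clock: 5.55
eef_pos: [0.5012, -0.1642, 0.1725]
tool_rot: [0.225, 0.974, -0.002, -0.003]
ft_force: [-0.3, 0.1, -4.2]
grip_width: 0.0264
tool shift mm [ -4.2  81.8 -10. ] tool x [-0.899  0.438  0.005] tool y [ 0.438  0.899 -0.006] z [-0.007 -0.003 -1.   ] heading y 64.0
```

View pics/w3.png

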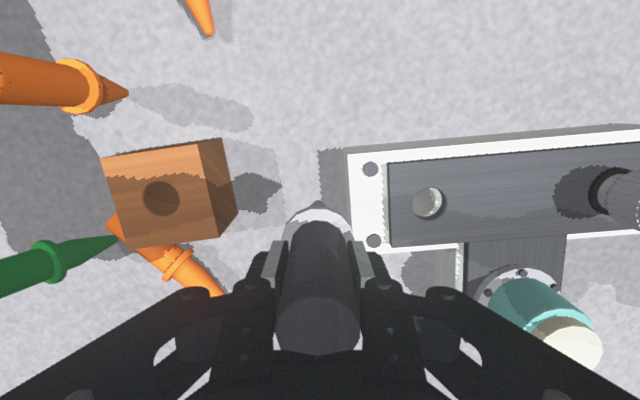

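```bash
python3 - <<'E'
from h import *
o,c=pickle.load(open("pics/w3.pkl","rb"));W=wcloud(o,c);im=c["img"]
m=((W[...,2]>.05)&(W[...,2]<.072)&(W[...,0]>.47)&(W[...,0]<.68)&(W[...,1]>-.18)).astype(np.uint8)
m[:, :330]=0; m[:120]=0
yaw=np.radians(69.1)
ey=np.array([np.cos(yaw),np.sin(yaw)]);ex=np.array([ey[1],-ey[0]])
P=W[m>0][:,:2]
# edges in approx mount axes about (.54,-.0925)
q=(P-[.54,-.0925]);a=q@ex*1000;b=q@ey*1000
# long edge x=-42.5 as function of b ; end edge y=-55 as function of a
L=[(bb,a[(b>bb)&(b<bb+4)].min()) for bb in range(-45,80,5)];L=np.array(L);print("long edge",np.polyfit(L[:,0],L[:,1],1),L[:,1].round(1))
L=[(aa,b[(a>aa)&(a<aa+4)].min()) for aa in range(-38,35,5)];L=np.array(L);print("end edge",np.polyfit(L[:,0],L[:,1],1),L[:,1].round(1))
g=im[150:260,335:460];cv2.imwrite("pics/w3c.png",cv2.resize(g,None,fx=6,fy=5.4,interpolation=cv2.INTER_CUBIC))
for n,w in (("z58-70",W),):
    s=W[120:260,330:640];print("plate z",np.nanmedian(W[175:230,450:540,2]),"white z",np.nanmedian(W[165:235,358:362,2]))
# hole ellipse from depth: pixels below plate within
for u,v in [(413,203),(442,203),(428,187),(428,219)]: print(u,v,pix2z(o,c,u,v,.065).round(4))
E
```

```text
long edge [ 2.05345343e-03 -4.15776750e+01] [-41.7 -41.7 -41.7 -41.7 -41.6 -41.6 -41.5 -41.5 -41.6 -41.6 -41.6 -41.6
 -41.5 -41.5 -41.5 -41.5 -41.6 -41.6 -41.4 -41.5 -41.4 -41.4 -41.5 -41.3
 -41.4]
end edge [ 5.15743339e-02 -5.45419850e+01] [-55.4 -55.4 -55.3 -55.4 -55.4 -55.4 -55.4 -55.5 -55.5 -55.4 -55.4 -55.5
 -55.1 -53.8 -46.5]
plate z 0.0651456369395362 white z 0.05511122996866168
413 203 [ 0.5364 -0.0998  0.065 ]
442 203 [ 0.5461 -0.0796  0.065 ]
428 187 [ 0.5296 -0.0848  0.065 ]
428 219 [ 0.5536 -0.0941  0.065 ]
```

View pics/w3c.png

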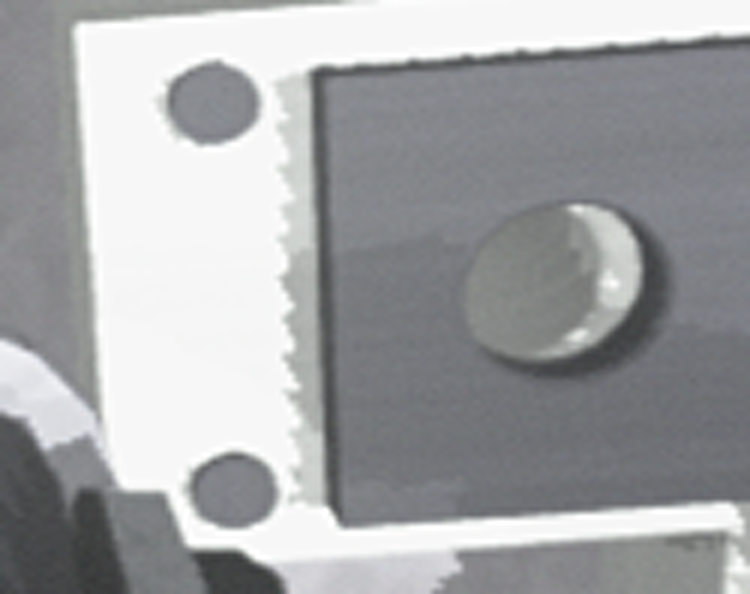

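```bash
python3 -m crank '[[[-2,30,-8,0,255],[-1,28,-2,0,255],[-1,24,0,0,255],[0,0,0,0,255],[0,0,0,0,255]]]'; python3 - <<'E'
from h import *
from workcell import bot
o=bot.get_obs();go(o,.541,-.093,.16)
c=bot.camera("side");pickle.dump(c,open("pics/s4.pkl","wb"));cv2.imwrite("pics/s4.png",cv2.resize(c["img"][80:280,200:450],None,fx=3,fy=3))
c=bot.camera("top");cv2.imwrite("pics/t4.png",cv2.resize(c["img"][120:260,240:440],None,fx=4,fy=4))
E
```

```text
clock: 6.22
eef_pos: [0.5388, -0.0963, 0.18]
tool_rot: [0.23, 0.973, -0.003, -0.005]
ft_force: [0.2, -0.0, -4.3]
grip_width: 0.0268
tool shift mm [-0.6  4.1 20. ] tool x [-0.894  0.448  0.009] tool y [ 0.448  0.894 -0.008] z [-0.012 -0.003 -1.   ] heading y 63.4
```

View pics/s4.png

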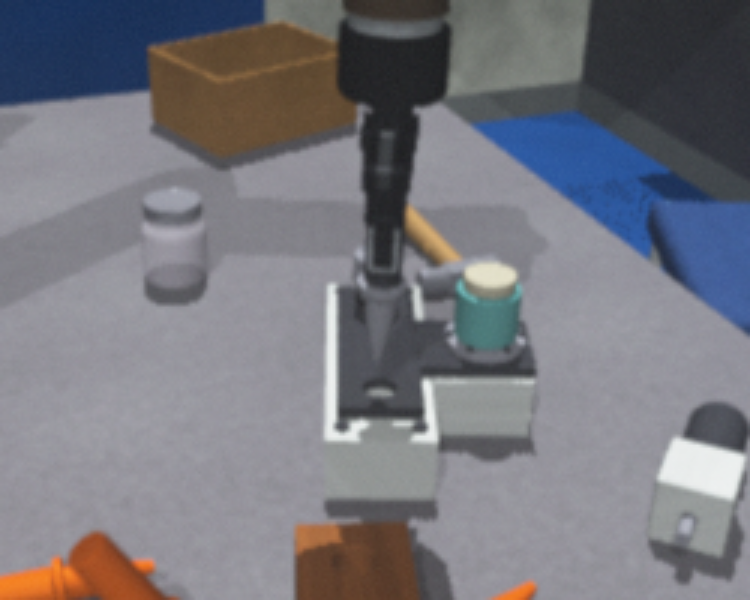

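```bash
python3 - <<'E'
from h import *
c=pickle.load(open("pics/s4.pkl","rb"));cv2.imwrite("pics/s4f.png",c["img"])
E
```

```text
(no output)
```

View pics/s4f.png

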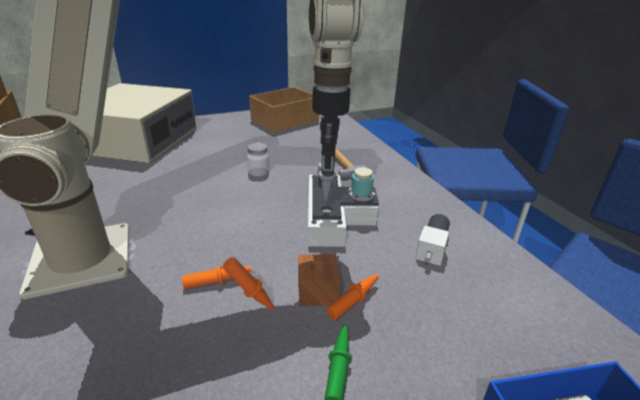

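View pics/t4.png

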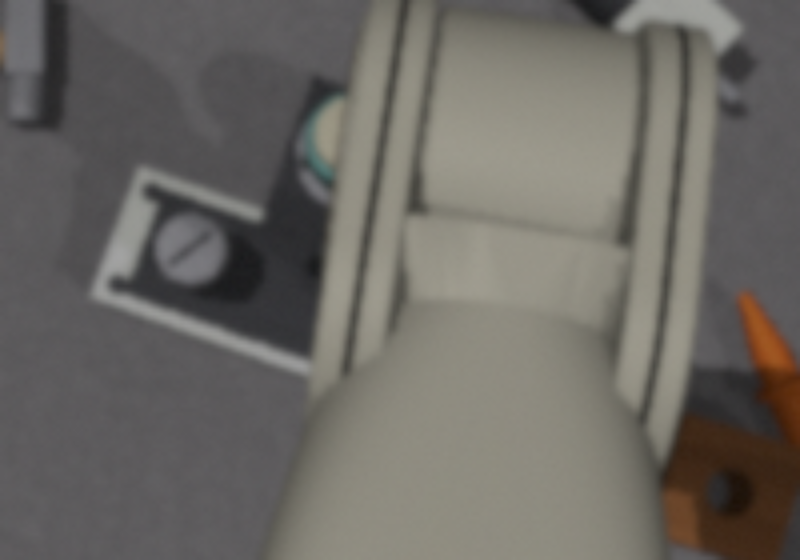

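All four coloured look-alikes were balanced on their tips and have toppled, including the green one, which I was never near. The hammer, jar and gearmotor haven't moved. Before lowering, I'll check the drift's lean.

```bash
python3 - <<'E'
from h import *
from workcell import bot
o=bot.get_obs();go(o,.541,-.093,.155)
c=pickle.load(open("pics/s4.pkl","rb"))
def pr(X):
    p=c["R"]@np.array(X)+c["t"];return np.array([c["cx"]+c["fx"]*p[0]/p[2],c["cy"]+c["fy"]*p[1]/p[2]]).round(1)
x,y,z=o["eef_pos"]
print("collar/tip vertical pred",pr([x,y,z-.022]),pr([x,y,z-.082]))
g=c["img"][160:220,300:360];cv2.imwrite("pics/s4d.png",cv2.resize(g,None,fx=10,fy=10,interpolation=cv2.INTER_CUBIC))
E
```

```text
tool shift mm [-0.7  4.1 25.1] tool x [-0.894  0.448  0.009] tool y [ 0.448  0.894 -0.008] z [-0.011 -0.003 -1.   ] heading y 63.4
collar/tip vertical pred [327.4 174.9] [326.6 197.9]
```

View pics/s4d.png

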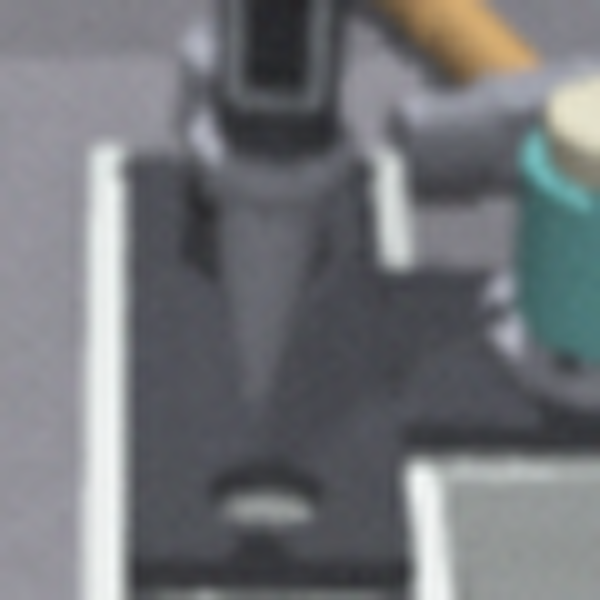

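```bash
python3 -m crank '[[[-1,4,10,0,255],[0,0,10,0,255],[0,0,10,0,255],[0,0,5,0,255],[0,0,0,0,255]]]'; python3 - <<'E'
from h import *
from workcell import bot
o=bot.get_obs();go(o,.542,-.093,.14);print(o["ft_force"],o["ft_torque"])
E
```

```text
clock: 6.95
eef_pos: [0.5398, -0.0945, 0.1415]
tool_rot: [0.231, 0.973, -0.003, -0.006]
ft_force: [-0.7, 0.6, -4.2]
grip_width: 0.0266
tool shift mm [-1.3  2.3  1.5] tool x [-0.893  0.45   0.011] tool y [ 0.45   0.893 -0.009] z [-0.014 -0.003 -1.   ] heading y 63.2
[-0.70943062  0.55965708 -4.2246208 ] [-0.05425852  0.01324452 -0.00112713]
```

```bash
python3 -m crank '[[[-1,2,5,0,255],[0,0,5,0,255],[0,0,5,0,255],[0,0,0,0,255]]]'; python3 - <<'E'
from h import *
from workcell import bot
o=bot.get_obs();go(o,.542,-.093,.12);print(o["ft_force"],o["ft_torque"])
c=bot.camera("side");g=c["img"][150:230,290:390];cv2.imwrite("pics/s5.png",cv2.resize(g,None,fx=7,fy=7,interpolation=cv2.INTER_CUBIC))
E
```

```text
clock: 7.45
eef_pos: [0.5421, -0.093, 0.126]
tool_rot: [0.231, 0.973, -0.003, -0.006]
ft_force: [0.6, -0.1, -4.6]
grip_width: 0.0265
tool shift mm [0.1 0.  6. ] tool x [-0.893  0.45   0.01 ] tool y [ 0.45   0.893 -0.008] z [-0.013 -0.003 -1.   ] heading y 63.2
[ 0.63989071 -0.13190142 -4.61257394] [ 0.01291608 -0.0206086  -0.02367722]
```

View pics/s5.png

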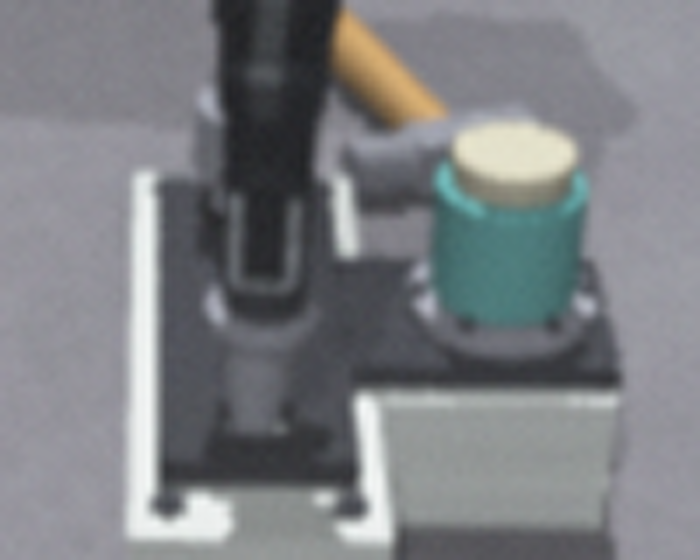

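The tip is in the hole. I'll keep going down in small steps, watching the force.

```bash
python3 -m crank '[[[0,0,5,0,255],[0,0,5,0,255],[0,0,0,0,255]]]'; python3 - <<'E'
from h import *
from workcell import bot
o=bot.get_obs();go(o,.5415,-.093,.11);print(o["ft_force"],o["ft_torque"])
E
```

```text
clock: 7.88
eef_pos: [0.5432, -0.0924, 0.1163]
tool_rot: [0.231, 0.973, -0.002, -0.005]
ft_force: [-0.0, 0.6, -5.0]
grip_width: 0.0266
tool shift mm [ 1.2 -1.2  6.4] tool x [-0.893  0.45   0.008] tool y [ 0.45   0.893 -0.006] z [-0.01  -0.002 -1.   ] heading y 63.3
[-0.04290318  0.59217232 -5.02233924] [ 0.21342976 -0.09922258 -0.05672205]
```

```bash
python3 -m crank '[[[0,0,4,0,255],[0,0,4,0,255],[0,0,0,0,255]]]'; python3 - <<'E'
from h import *
from workcell import bot
o=bot.get_obs();go(o,.5415,-.093,.10);print(o["ft_force"],o["ft_torque"])
E
```

```text
clock: 8.25
eef_pos: [0.5434, -0.0912, 0.1083]
tool_rot: [0.231, 0.973, -0.001, -0.004]
ft_force: [0.4, 0.7, -4.5]
grip_width: 0.0267
tool shift mm [ 0.9 -2.4  8.3] tool x [-0.894  0.449  0.008] tool y [ 0.449  0.894 -0.003] z [-0.009  0.001 -1.   ] heading y 63.3
[ 0.39828862  0.69312694 -4.46180566] [ 0.37066151 -0.17715836  0.01196783]
```

```bash
python3 -m crank '[[[1,-2.5,3,0,255],[0,-1,3,0,255],[0,0,0,0,255]]]'; python3 - <<'E'
from h import *
from workcell import bot
o=bot.get_obs();go(o,.5415,-.093,.10);print(o["ft_force"],o["ft_torque"])
E
```

```text
clock: 8.62
eef_pos: [0.5417, -0.0938, 0.1021]
tool_rot: [0.231, 0.973, -0.0, -0.003]
ft_force: [1.3, 2.2, -5.1]
grip_width: 0.0268
tool shift mm [0.5 0.7 2.1] tool x [-0.894  0.449  0.007] tool y [ 0.449  0.894 -0.002] z [-0.007  0.001 -1.   ] heading y 63.3
[ 1.26850668  2.21234301 -5.10311541] [ 0.59705865 -0.36938125 -0.04272805]
```

```bash
python3 -m crank '[[[0,0,4,0,255],[0,0,4,0,255],[0,0,0,0,255]]]'; python3 - <<'E'
from h import *
from workcell import bot
o=bot.get_obs();go(o,.5412,-.093,.088);print(o["ft_force"],o["ft_torque"])
E
```

```text
clock: 9.0
eef_pos: [0.5415, -0.0938, 0.0934]
tool_rot: [0.231, 0.973, -0.0, -0.004]
ft_force: [1.7, 2.3, -5.4]
grip_width: 0.0267
tool shift mm [0.6 0.6 5.4] tool x [-0.894  0.449  0.007] tool y [ 0.449  0.894 -0.002] z [-0.007  0.002 -1.   ] heading y 63.3
[ 1.66319136  2.28275574 -5.42760609] [ 0.62998148 -0.45221032 -0.00644759]
```

```bash
python3 -m crank '[[[0,0,4,0,255],[0,0,3,0,255],[0,0,0,0,255]]]'; python3 - <<'E'
from h import *
from workcell import bot
o=bot.get_obs();go(o,.5412,-.093,.088);print(o["ft_force"],o["ft_torque"])
c=bot.camera("side");g=c["img"][150:230,290:390];cv2.imwrite("pics/s6.png",cv2.resize(g,None,fx=7,fy=7,interpolation=cv2.INTER_CUBIC))
E
```

```text
clock: 9.38
eef_pos: [0.5415, -0.0937, 0.0885]
tool_rot: [0.231, 0.973, -0.0, -0.003]
ft_force: [0.8, 1.9, -5.8]
grip_width: 0.0265
tool shift mm [0.6 0.6 0.5] tool x [-0.894  0.449  0.006] tool y [ 0.449  0.894 -0.001] z [-0.006  0.001 -1.   ] heading y 63.3
[ 0.75749326  1.8896334  -5.79173408] [ 0.55082055 -0.29063451 -0.00968432]
```

View pics/s6.png

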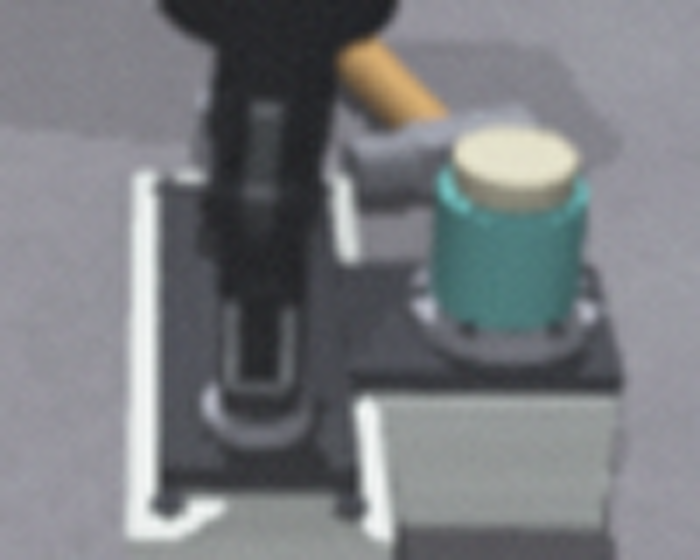

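```bash
python3 -m crank '[[[0,0,2,0,255],[0,0,2,0,255],[0,0,1,0,255]]]'; python3 - <<'E'
from h import *
from workcell import bot
o=bot.get_obs();go(o,.5412,-.093,.088);print(o["ft_force"],o["ft_torque"])
E
```

```text
clock: 9.8
eef_pos: [0.5415, -0.0937, 0.0883]
tool_rot: [0.231, 0.973, -0.0, -0.002]
ft_force: [-1.4, 2.9, 2.7]
grip_width: 0.0266
tool shift mm [0.6 0.5 0.3] tool x [-0.894  0.449  0.003] tool y [ 0.449  0.894 -0.001] z [-0.003  0.001 -1.   ] heading y 63.3
[-1.37060975  2.91913075  2.72993117] [ 0.7461183   0.30076221 -0.005492  ]
```

Contact at the expected height (0.0883), with a push of about 8 N. Releasing.

```bash
python3 -m crank '[[[0,0,0,0,255],[0,0,0,0,60],[0,0,0,0,60],[0,0,0,0,60],[0,0,0,0,60]]]'; python3 - <<'E'
from h import *
from workcell import bot
o=bot.get_obs();go(o,.5412,-.093,.088);print(o["ft_force"],o["ft_torque"])
c=bot.camera("wrist");cv2.imwrite("pics/w7.png",c["img"]);pickle.dump((o,c),open("pics/w7.pkl","wb"))
E
```

```text
clock: 10.42
eef_pos: [0.5422, -0.0962, 0.088]
tool_rot: [0.231, 0.973, -0.002, -0.001]
ft_force: [0.4, 0.4, -0.2]
grip_width: 0.0652
tool shift mm [ 2.3  2.4 -0. ] tool x [-0.893  0.45   0.   ] tool y [ 0.45   0.893 -0.005] z [-0.002 -0.004 -1.   ] heading y 63.2
[ 0.37891355  0.43038984 -0.17505708] [0.02005157 0.05181346 0.04488595]
```

View pics/w7.png

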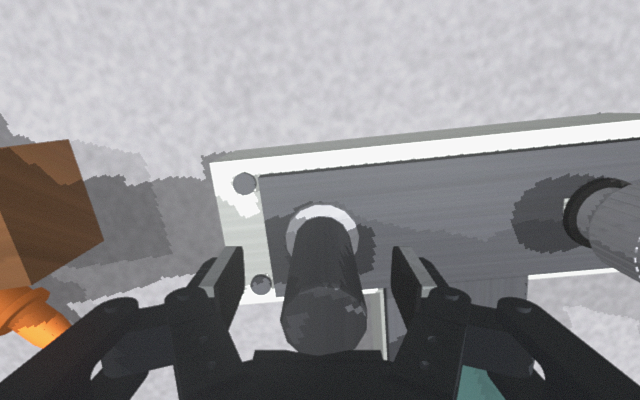

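```bash
python3 -m crank '[[[1,3,0,0,60],[0,0,-20,0,60],[0,0,-40,0,60],[0,0,-40,0,30],[0,0,0,0,30]]]'; python3 - <<'E'
from h import *
from workcell import bot
o=bot.get_obs();go(o,.5905,.0365,.20);print(o["joint_pos"])
c=bot.camera("wrist");cv2.imwrite("pics/w8.png",c["img"]);pickle.dump((o,c),open("pics/w8.pkl","wb"))
W=wcloud(o,c)
m=(np.hypot(W[...,0]-.541,W[...,1]+.093)<.04)&(W[...,2]>.125)&(W[...,2]<.16)
print("drift top",m.sum(),W[m].mean(0).round(4),np.percentile(W[m][:,2],95),cv2.minEnclosingCircle(W[m][:,:2].astype(np.float32)*1000))
m=(np.hypot(W[...,0]-.541,W[...,1]+.093)<.024)&(W[...,2]>.062)&(W[...,2]<.08)
print("collar z",np.histogram(W[m][:,2],9,(.062,.08)))
E
```

```text
clock: 11.1
eef_pos: [0.5424, -0.0917, 0.1898]
tool_rot: [0.231, 0.973, -0.002, -0.002]
ft_force: [-0.1, 0.1, 0.1]
grip_width: 0.0753
tool shift mm [ 14.7 136.1 -10.9] tool x [-0.893  0.45   0.002] tool y [ 0.45   0.893 -0.005] z [-0.004 -0.004 -1.   ] heading y 63.3
[-0.16495748  0.36287737  0.06516109  1.2768538  -0.00456692  0.30161972]
drift top 1721 [ 0.539  -0.0919  0.1397] 0.14195836086778105 ((540.7001342773438, -92.8742446899414), 13.920598983764648)
collar z (array([ 33, 621,  87,  51, 439,  27,  15,  19,  15]), array([0.062, 0.064, 0.066, 0.068, 0.07 , 0.072, 0.074, 0.076, 0.078,
       0.08 ]))
```

View pics/w8.png

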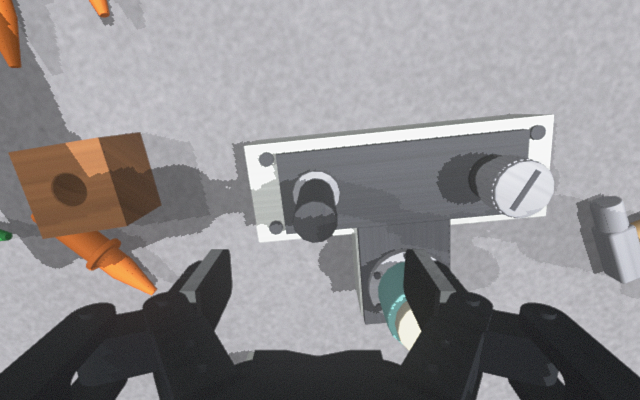

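```bash
python3 - <<'E'
from h import *
o,c=pickle.load(open("pics/w8.pkl","rb"))
W=wcloud(o,c)
m=(np.hypot(W[...,0]-.59,W[...,1]-.036)<.035)&(W[...,2]>.107)&(W[...,2]<.125)
P=W[m];print(m.sum(),P.mean(0),np.median(P[:,2]),cv2.minEnclosingCircle(P[np.abs(P[:,2]-np.median(P[:,2]))<.002][:,:2].astype(np.float32)*1000))
print("expected from mount:",np.array([.5407,-.0929])+.14*np.array([.3575,.934]))
E
```

```text
3065 [0.58878868 0.03582496 0.11456798] 0.1149820849319646 ((590.6893920898438, 36.887672424316406), 20.313873291015625)
expected from mount: [0.59075 0.03786]
```

```bash
python3 -m crank '[[[5,45,0,0,20],[5,45,0,0,20],[4,44,0,0,20],[0,0,0,-10,20],[0,0,0,-10,20],[0,0,0,-10,20],[0,0,0,-10,20],[0,0,0,-10,20],[0,0,0,-10,20],[0,0,0,-10,20],[0,0,0,-10,20],[0,0,0,-10,20]]]'; python3 - <<'E'
from h import *
from workcell import bot
o=bot.get_obs();go(o,.5907,.0372,.083);print(o["joint_pos"])
E
```

```text
clock: 12.65
eef_pos: [0.5781, 0.0394, 0.1631]
tool_rot: [-0.547, 0.837, 0.01, -0.021]
ft_force: [0.6, -0.4, 0.3]
grip_width: 0.0786
tool shift mm [ -5.  -15.6  79.5] tool x [-0.401 -0.916  0.024] tool y [-0.915  0.402  0.04 ] z [-0.047 -0.006 -0.999] heading y 156.3
[ 0.06946964  0.47040178  0.15761545  1.30496845 -0.00279644 -1.08775947]
```

```bash
python3 -m crank '[[[0,0,0,0,20],[0,0,0,0,20]]]'; python3 -m crank '[[[-5,-15,0,0,20],[0,0,0,0,20]]]';  python3 -m crank '[[[0,0,0,-10,20],[0,0,0,-10,20]]]'; python3 - <<'E'
from h import *
from workcell import bot
o=bot.get_obs();go(o,.5907,.0372,.083);print(o["joint_pos"],o["joint_vel"])
E
```

```text
clock: 12.9
eef_pos: [0.5764, 0.0394, 0.1603]
tool_rot: [-0.545, 0.838, 0.011, -0.023]
ft_force: [-0.3, -1.2, 0.4]
grip_width: 0.0792
clock: 13.15
eef_pos: [0.5916, 0.038, 0.1584]
tool_rot: [-0.543, 0.839, 0.012, -0.024]
ft_force: [-0.1, 0.7, -1.4]
grip_width: 0.0786
clock: 13.4
eef_pos: [0.5903, 0.038, 0.1578]
tool_rot: [-0.684, 0.729, 0.017, -0.023]
ft_force: [0.3, -0.3, 1.1]
grip_width: 0.0788
tool shift mm [ 0.  -4.6 74.7] tool x [-0.064 -0.998  0.01 ] tool y [-0.996  0.064  0.055] z [-0.056 -0.007 -0.998] heading y 176.3
[ 0.06580347  0.50509983  0.19896091  1.32088538 -0.0028652  -1.44087237] [ 1.83204293e-03 -2.65410411e-03 -1.08895261e-02 -3.81724251e-04
  8.90342024e-04 -1.40997139e+00]
```

```bash
cat > st.py <<'E'
from h import *
from workcell import bot
import sys
a=[float(v) for v in sys.argv[1:]]
o=bot.get_obs();go(o,*a);print(o["joint_pos"].round(3),o["ft_force"].round(1),o["ft_torque"].round(2))
E
python3 -m crank '[[[0,0,-30,0,20],[0,0,-30,0,20]]]';  python3 st.py .5907 .0372 .083; python3 -m crank '[[[0,0,30,0,20]]]';  python3 st.py .5907 .0372 .083;python3 -m crank '[[[0,0,30,0,20]]]';  python3 st.py .5907 .0372 .083
```

```text
clock: 13.65
eef_pos: [0.5903, 0.0384, 0.2155]
tool_rot: [-0.683, 0.729, 0.02, -0.026]
ft_force: [0.1, 1.4, -0.3]
grip_width: 0.0787
tool shift mm [ -0.3  -9.  132.2] tool x [-0.065 -0.998  0.011] tool y [-0.996  0.065  0.064] z [-0.065 -0.007 -0.998] heading y 176.2
[ 0.066  0.487  0.32   1.469 -0.003 -1.439] [ 0.1  1.4 -0.3] [ 0.02 -0.07  0.02]
clock: 13.78
eef_pos: [0.5916, 0.0385, 0.1907]
tool_rot: [-0.683, 0.73, 0.016, -0.022]
ft_force: [0.1, -0.5, -1.1]
grip_width: 0.0788
tool shift mm [  0.3  -4.9 107.6] tool x [-0.066 -0.998  0.01 ] tool y [-0.996  0.066  0.053] z [-0.054 -0.006 -0.999] heading y 176.2
[ 0.066  0.489  0.26   1.395 -0.003 -1.438] [ 0.1 -0.5 -1.1] [ 0.02 -0.1   0.05]
clock: 13.9
eef_pos: [0.5897, 0.0384, 0.1606]
tool_rot: [-0.683, 0.73, 0.016, -0.021]
ft_force: [-1.1, 0.0, -0.1]
grip_width: 0.0788
tool shift mm [ 0.4 -5.1 77.4] tool x [-0.067 -0.998  0.01 ] tool y [-0.996  0.068  0.052] z [-0.053 -0.006 -0.999] heading y 176.1
[ 0.066  0.5    0.197  1.322 -0.003 -1.437] [-1.1  0.  -0.1] [ 0.01 -0.03  0.02]
```

```bash
python3 -m crank '[[[0,40,0,0,20]]]';  python3 st.py .5907 .0372 .083; python3 -m crank '[[[0,40,0,0,20]]]';  python3 st.py .5907 .0372 .083;python3 -m crank '[[[0,-40,0,0,20]]]';  python3 st.py .5907 .0372 .083;python3 -m crank '[[[0,-40,0,0,20]]]';  python3 st.py .5907 .0372 .083
```

```text
clock: 14.02
eef_pos: [0.5485, 0.041, 0.1588]
tool_rot: [-0.682, 0.731, 0.017, -0.023]
ft_force: [-1.2, -0.2, 0.4]
grip_width: 0.0789
tool shift mm [  0.1 -46.6  73.2] tool x [-0.069 -0.998  0.01 ] tool y [-0.996  0.069  0.057] z [-0.058 -0.006 -0.998] heading y 176.0
[ 0.076  0.425  0.074  1.278 -0.002 -1.426] [-1.2 -0.2  0.4] [-0.04 -0.02 -0.03]
clock: 14.15
eef_pos: [0.5069, 0.0438, 0.1602]
tool_rot: [-0.681, 0.731, 0.018, -0.024]
ft_force: [0.5, -0.3, 0.6]
grip_width: 0.0787
tool shift mm [ -0.2 -88.5  72.1] tool x [-0.07  -0.997  0.011] tool y [-0.996  0.071  0.059] z [-0.06  -0.006 -0.998] heading y 175.9
[ 8.700e-02  3.470e-01 -4.000e-02  1.244e+00 -1.000e-03 -1.413e+00] [ 0.5 -0.3  0.6] [ 0.02 -0.11  0.01]
clock: 14.28
eef_pos: [0.5349, 0.0408, 0.1545]
tool_rot: [-0.681, 0.731, 0.024, -0.031]
ft_force: [1.9, -0.3, 0.7]
grip_width: 0.0787
tool shift mm [ -1.3 -61.2  67. ] tool x [-0.07  -0.997  0.013] tool y [-0.995  0.071  0.076] z [-0.077 -0.008 -0.997] heading y 175.9
[ 0.077  0.417  0.049  1.28  -0.002 -1.423] [ 1.9 -0.3  0.7] [-0.02 -0.28  0.03]
clock: 14.4
eef_pos: [0.5737, 0.038, 0.1518]
tool_rot: [-0.681, 0.731, 0.024, -0.031]
ft_force: [0.8, 0.5, -0.1]
grip_width: 0.0784
tool shift mm [ -1.3 -22.2  67.2] tool x [-0.071 -0.997  0.013] tool y [-0.994  0.072  0.077] z [-0.078 -0.008 -0.997] heading y 175.9
[ 0.067  0.494  0.163  1.318 -0.002 -1.432] [ 0.8  0.5 -0.1] [ 0.01 -0.11  0.01]
```

```bash
cat > t.py <<'E'
from workcell import bot
from scipy.spatial.transform import Rotation as R
o=bot.get_obs();z=R.from_quat(o["tool_rot"]).as_matrix()[:,2];print(o["clock"].round(2),"p",o["eef_pos"].round(4),"tilt",z[:2].round(4),"j",o["joint_pos"].round(3))
E
python3 -m crank '[[[0,-5,-4,0,20],[0,-5,-8,0,20],[0,-5,-12,0,20]]]'>/dev/null;python3 t.py;python3 -m crank '[[[0,-3,-16,0,20],[0,0,-20,0,20],[0,0,-20,0,20]]]'>/dev/null;python3 t.py;python3 -m crank '[[[0,0,-10,0,20],[0,0,-5,0,20],[0,0,-2,0,20]]]'>/dev/null;python3 t.py; python3 -m crank '[[[0,0,30,0,20]]]'>/dev/null;python3 t.py;  python3 -m crank '[[[0,0,0,0,20]]]'>/dev/null;python3 t.py; python3 -m crank '[[[0,0,30,0,20]]]'>/dev/null;python3 t.py;python3 -m crank '[[[0,0,0,0,20]]]'>/dev/null;python3 t.py
```

```text
Traceback (most recent call last):
  File "t.py", line 3, in <module>
    o=bot.get_obs();z=R.from_quat(o["tool_rot"]).as_matrix()[:,2];print(o["clock"].round(2),"p",o["eef_pos"].round(4),"tilt",z[:2].round(4),"j",o["joint_pos"].round(3))
                                                                        ^^^^^^^^^^^^^^^^
AttributeError: 'float' object has no attribute 'round'
Traceback (most recent call last):
  File "t.py", line 3, in <module>
    o=bot.get_obs();z=R.from_quat(o["tool_rot"]).as_matrix()[:,2];print(o["clock"].round(2),"p",o["eef_pos"].round(4),"tilt",z[:2].round(4),"j",o["joint_pos"].round(3))
                                                                        ^^^^^^^^^^^^^^^^
AttributeError: 'float' object has no attribute 'round'
Traceback (most recent call last):
  File "t.py", line 3, in <module>
    o=bot.get_obs();z=R.from_quat(o["tool_rot"]).as_matrix()[:,2];print(o["clock"].round(2),"p",o["eef_pos"].round(4),"tilt",z[:2].round(4),"j",o["joint_pos"].round(3))
                                                                        ^^^^^^^^^^^^^^^^
Attr
[... 887 characters left out ...]
e>
    o=bot.get_obs();z=R.from_quat(o["tool_rot"]).as_matrix()[:,2];print(o["clock"].round(2),"p",o["eef_pos"].round(4),"tilt",z[:2].round(4),"j",o["joint_pos"].round(3))
                                                                        ^^^^^^^^^^^^^^^^
AttributeError: 'float' object has no attribute 'round'
Traceback (most recent call last):
  File "t.py", line 3, in <module>
    o=bot.get_obs();z=R.from_quat(o["tool_rot"]).as_matrix()[:,2];print(o["clock"].round(2),"p",o["eef_pos"].round(4),"tilt",z[:2].round(4),"j",o["joint_pos"].round(3))
                                                                        ^^^^^^^^^^^^^^^^
AttributeError: 'float' object has no attribute 'round'
```

```bash
sed -i 's/o\["clock"\].round(2)/round(o["clock"],2)/' t.py; python3 t.py; python3 -m crank '[[[0,0,0,0,20]]]'>/dev/null;python3 t.py;python3 -m crank '[[[0,0,0,0,20]]]'>/dev/null;python3 t.py;python3 -m crank '[[[0,0,-30,0,20]]]'>/dev/null;python3 t.py;python3 -m crank '[[[0,0,0,0,20]]]'>/dev/null;python3 t.py;python3 -m crank '[[[0,0,30,0,20]]]'>/dev/null;python3 t.py;python3 -m crank '[[[0,0,0,0,20]]]'>/dev/null;python3 t.py
```

```text
16.02 p [0.5908 0.0376 0.1935] tilt [-0.0802 -0.0073] j [ 0.065  0.509  0.297  1.44  -0.002 -1.431]
16.15 p [0.5918 0.0377 0.1953] tilt [-0.0776 -0.0071] j [ 0.065  0.508  0.301  1.441 -0.002 -1.431]
16.27 p [0.5926 0.0377 0.1967] tilt [-0.0756 -0.007 ] j [ 0.065  0.507  0.303  1.443 -0.002 -1.431]
16.4 p [0.5938 0.0379 0.2257] tilt [-0.0795 -0.0072] j [ 0.065  0.504  0.373  1.519 -0.002 -1.431]
16.52 p [0.5961 0.038  0.2296] tilt [-0.0718 -0.0067] j [ 0.065  0.501  0.379  1.52  -0.002 -1.431]
16.65 p [0.5962 0.038  0.2023] tilt [-0.0645 -0.0063] j [ 0.065  0.503  0.312  1.444 -0.002 -1.431]
16.77 p [0.5946 0.0378 0.2001] tilt [-0.0693 -0.0066] j [ 0.065  0.505  0.308  1.444 -0.002 -1.431]
```

```bash
python3 -m crank '[[[0,-3,-5,0,20],[0,-7,-10,0,20],[0,-14,-20,0,20],[0,-25,-35,0,20],[0,0,0,0,20]]]'>/dev/null;python3 t.py;python3 -m crank '[[[0,25,35,0,20]]]'>/dev/null;python3 t.py;python3 -m crank '[[[0,14,20,0,20],[0,7,10,0,20],[0,3,5,0,20]]]'>/dev/null;python3 t.py;python3 -m crank '[[[0,0,0,0,20]]]'>/dev/null;python3 t.py
```

```text
17.4 p [0.6514 0.0346 0.2743] tilt [-0.0623 -0.0062] j [ 0.054  0.623  0.698  1.708 -0.003 -1.441]
17.52 p [0.6277 0.0363 0.2427] tilt [-0.0542 -0.0057] j [ 0.059  0.554  0.5    1.571 -0.002 -1.436]
17.9 p [0.5963 0.038  0.2057] tilt [-0.0613 -0.006 ] j [ 0.065  0.499  0.315  1.448 -0.002 -1.431]
18.02 p [0.5958 0.038  0.2056] tilt [-0.0619 -0.0061] j [ 0.065  0.499  0.314  1.448 -0.002 -1.431]
```

```bash
python3 -m crank '[[[0,0,-58,0,20],[0,0,0,0,20],[0,0,60,0,20],[0,0,0,0,20]]]'>/dev/null;python3 t.py;python3 -m crank '[[[0,0,-60,0,20],[0,0,0,0,20]]]'>/dev/null;python3 t.py;python3 -m crank '[[[0,0,60,0,20],[0,0,0,0,20]]]'>/dev/null;python3 t.py
```

```text
18.52 p [0.5933 0.0377 0.2023] tilt [-0.0675 -0.0065] j [ 0.065  0.5    0.306  1.445 -0.002 -1.431]
18.77 p [0.5994 0.0382 0.2679] tilt [-0.0623 -0.0061] j [ 0.065  0.495  0.468  1.606 -0.002 -1.431]
19.02 p [0.5985 0.038  0.2116] tilt [-0.0549 -0.0056] j [ 0.064  0.496  0.326  1.455 -0.002 -1.431]
```

```bash
python3 -m crank '[[[0,0,-60,0,20],[0,0,0,0,20]]]'>/dev/null;python3 t.py;python3 -m crank '[[[0,0,60,0,20],[0,0,0,0,20]]]'>/dev/null;python3 t.py;python3 -m crank '[[[0,0,-60,0,20],[0,0,0,0,20]]]'>/dev/null;python3 t.py;python3 -m crank '[[[0,0,60,0,20],[0,0,0,0,20]]]'>/dev/null;python3 t.py
```

```text
19.27 p [0.6055 0.0385 0.2809] tilt [-0.0436 -0.0049] j [ 0.065  0.492  0.497  1.619 -0.002 -1.431]
19.52 p [0.6071 0.0385 0.2272] tilt [-0.0319 -0.0041] j [ 0.064  0.49   0.358  1.47  -0.002 -1.431]
19.77 p [0.6132 0.039  0.2983] tilt [-0.0178 -0.0033] j [ 0.065  0.488  0.535  1.636 -0.002 -1.431]
20.02 p [0.6169 0.0391 0.2459] tilt [-0.0042 -0.0024] j [ 0.064  0.483  0.395  1.486 -0.002 -1.431]
```

```bash
python3 st.py .5907 .0372 .083; python3 -m crank '[[[0,10,10,0,20],[0,10,25,0,20],[0,4,25,0,20],[0,0,25,0,20],[0,0,10,0,20],[0,0,0,0,20]]]'>/dev/null;python3 t.py; python3 st.py .5907 .0372 .083
```

```text
tool shift mm [  3.4  25.3 163. ] tool x [-0.075 -0.997  0.003] tool y [-0.997  0.075  0.004] z [-0.004 -0.002 -1.   ] heading y 175.7
[ 0.064  0.483  0.395  1.486 -0.002 -1.431] [ 0.4 -0.3  0.4] [ 0.03 -0.01  0.  ]
20.77 p [0.622  0.0428 0.1864] tilt [0.061  0.0022] j [ 0.07   0.459  0.2    1.251 -0.002 -1.426]
tool shift mm [  8.7  37.  101.2] tool x [-0.075 -0.997 -0.007] tool y [-0.995  0.075 -0.061] z [ 0.061  0.002 -0.998] heading y 175.7
[ 0.07   0.459  0.2    1.251 -0.002 -1.426] [-0.2  0.4 -1. ] [0.01 0.08 0.01]
```

```bash
python3 -m crank '[[[0,0,0,0,20],[0,0,0,0,20]]]'>/dev/null;python3 t.py; python3 -m crank '[[[0,10,0,0,20]]]'>/dev/null;python3 t.py; python3 -m crank '[[[0,10,0,0,20]]]'>/dev/null;python3 t.py; python3 -m crank '[[[0,0,0,0,20]]]'>/dev/null;python3 t.py
```

```text
21.02 p [0.6249 0.043  0.1908] tilt [0.068  0.0027] j [ 0.07   0.457  0.208  1.254 -0.002 -1.426]
21.15 p [0.6154 0.0437 0.1906] tilt [0.0692 0.0027] j [ 0.072  0.437  0.176  1.241 -0.002 -1.423]
21.27 p [0.6045 0.0446 0.1899] tilt [0.0688 0.0027] j [ 0.075  0.416  0.142  1.228 -0.002 -1.421]
21.4 p [0.6032 0.0446 0.1899] tilt [0.0679 0.0027] j [ 0.075  0.414  0.139  1.228 -0.002 -1.42 ]
```

```bash
python3 -m crank '[[[0,15,0,0,20],[0,15,0,0,20],[0,15,0,0,20],[0,10,0,0,20],[0,5,0,0,20],[0,0,0,0,20]]]'>/dev/null;python3 t.py; python3 -m crank '[[[0,-50,0,0,20]]]'>/dev/null;python3 t.py; python3 -m crank '[[[0,-20,0,0,20]]]'>/dev/null;python3 t.py; python3 -m crank '[[[0,-8,0,0,20]]]'>/dev/null;python3 t.py; python3 -m crank '[[[0,0,0,0,20]]]'>/dev/null;python3 t.py
```

```text
22.15 p [0.5411 0.0493 0.1856] tilt [0.0686 0.0026] j [ 0.093  0.296 -0.044  1.162 -0.004 -1.403]
22.27 p [0.5875 0.0456 0.188 ] tilt [0.0631 0.0024] j [ 0.079  0.388  0.096  1.215 -0.003 -1.418]
22.4 p [0.6099 0.0439 0.1893] tilt [0.0651 0.0023] j [ 0.073  0.43   0.162  1.238 -0.002 -1.423]
22.52 p [0.619  0.0432 0.1893] tilt [0.065  0.0023] j [ 0.071  0.448  0.19   1.248 -0.002 -1.425]
22.65 p [0.6194 0.0431 0.1889] tilt [0.0647 0.0022] j [ 0.071  0.449  0.191  1.248 -0.002 -1.425]
```

```bash
python3 -m crank '[[[0,40,0,0,20],[0,40,0,0,20],[0,-40,0,0,20],[0,-40,0,0,20]]]'>/dev/null;python3 t.py; python3 -m crank '[[[0,40,0,0,20],[0,40,0,0,20],[0,-40,0,0,20],[0,-35,0,0,20]]]'>/dev/null;python3 t.py
```

```text
23.15 p [0.6043 0.043  0.1819] tilt [0.0437 0.0011] j [ 0.072  0.439  0.159  1.246 -0.002 -1.425]
23.65 p [0.587  0.0431 0.1698] tilt [ 0.0167 -0.0009] j [ 0.074  0.434  0.119  1.239 -0.002 -1.424]
```

```bash
python3 -m crank '[[[0,28,0,0,20],[0,28,0,0,20],[0,-28,0,0,20],[0,-24,0,0,20],[0,-4,0,0,20]]]'>/dev/null;python3 t.py; python3 -m crank '[[[0,0,0,0,20]]]'>/dev/null; python3 t.py;python3 st.py .5907 .0372 .083
```

```text
24.27 p [0.5805 0.0431 0.1648] tilt [ 0.0043 -0.0017] j [ 0.075  0.434  0.105  1.238 -0.002 -1.424]
24.4 p [0.5798 0.0432 0.1648] tilt [ 0.0036 -0.0016] j [ 0.075  0.433  0.104  1.239 -0.002 -1.423]
tool shift mm [  5.1 -11.   81.8] tool x [-0.072 -0.997  0.001] tool y [-0.997  0.072 -0.004] z [ 0.004 -0.002 -1.   ] heading y 175.9
[ 0.075  0.433  0.104  1.239 -0.002 -1.423] [-0.4  1.3  0.2] [-0.02  0.01  0.02]
```

Tilt is near zero again. From here I'll use gentle rows.

```bash
python3 -m crank '[[[2,-4,3,0,20],[3,-6,6,0,20],[0,-1,10,0,20],[0,0,10,0,20],[0,0,6,0,20],[0,0,2,0,20]]]'>/dev/null;python3 t.py; python3 st.py .5907 .0372 .083;python3 - <<'E'
from h import *
from workcell import bot
o=bot.get_obs();c=bot.camera("wrist");cv2.imwrite("pics/w9.png",c["img"])
W=wcloud(o,c)
m=(np.hypot(W[...,0]-.5907,W[...,1]-.0372)<.035)&(W[...,2]>.107)&(W[...,2]<.122)
P=W[m];print(m.sum(),np.median(P[:,2]),cv2.minEnclosingCircle(P[np.abs(P[:,2]-np.median(P[:,2]))<.002][:,:2].astype(np.float32)*1000))
E
```

```text
25.15 p [0.5889 0.037  0.1248] tilt [ 0.0012 -0.0017] j [ 0.064  0.479  0.069  1.16  -0.002 -1.435]
tool shift mm [-0.4 -1.7 41.8] tool x [-0.072 -0.997  0.002] tool y [-0.997  0.072 -0.001] z [ 0.001 -0.002 -1.   ] heading y 175.9
[ 0.064  0.479  0.069  1.16  -0.002 -1.435] [-0.1  0.3 -0.3] [-0.01  0.    0.  ]
5039 0.11508276639591344 ((590.974609375, 36.480255126953125), 20.31037139892578)
```

View pics/w9.png

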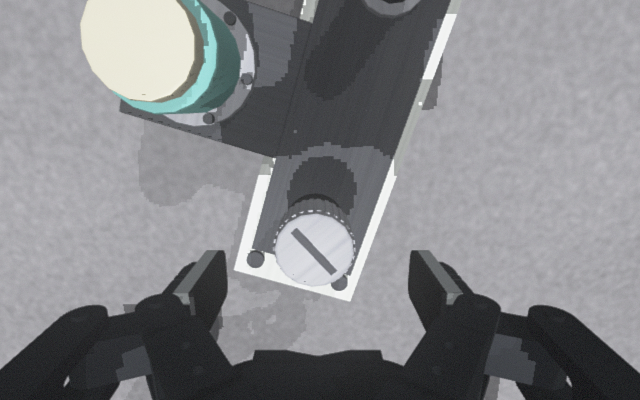

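```bash
python3 -m crank '[[[0,-1,4,0,20],[0,-1,8,0,20],[0,0,8,0,20],[0,0,8,0,20],[0,0,6,0,20],[0,0,4,0,20],[0,0,2,0,20],[0,0,0,0,20]]]'>/dev/null;python3 t.py; python3 st.py .591 .0368 .083
```

```text
26.2 p [0.5913 0.0368 0.0822] tilt [ 0.0017 -0.0017] j [ 0.063  0.52   0.017  1.066 -0.002 -1.436]
tool shift mm [ 0.1  0.3 -0.8] tool x [-0.072 -0.997  0.002] tool y [-0.997  0.072 -0.002] z [ 0.002 -0.002 -1.   ] heading y 175.9
[ 0.063  0.52   0.017  1.066 -0.002 -1.436] [-0.4 -0.8  0. ] [ 0.03 -0.01 -0.  ]
```

```bash
python3 -m crank '[[[0,0,0,0,255],[0,0,0,0,255],[0,0,0,0,255],[0,0,0,0,255]]]';python3 t.py; python3 st.py .591 .0368 .083
```

```text
clock: 26.7
eef_pos: [0.591, 0.037, 0.0832]
tool_rot: [-0.681, 0.732, -0.001, 0.0]
ft_force: [0.2, -0.3, -2.1]
grip_width: 0.0386
26.7 p [0.591  0.037  0.0832] tilt [ 0.0018 -0.0014] j [ 0.063  0.518  0.017  1.068 -0.002 -1.436]
tool shift mm [0.2 0.  0.2] tool x [-0.072 -0.997  0.001] tool y [-0.997  0.072 -0.002] z [ 0.002 -0.001 -1.   ] heading y 175.9
[ 0.063  0.518  0.017  1.068 -0.002 -1.436] [ 0.2 -0.3 -2.1] [ 0.04 -0.06 -0.02]
```

```bash
python3 -m crank '[[[0,0,0.1,5,255],[0,0,0.2,8,255],[0,0,0.2,8,255],[0,0,0.2,8,255],[0,0,0.2,8,255]]]';python3 t.py; python3 st.py .591 .0368 .083
```

```text
clock: 27.32
eef_pos: [0.5907, 0.0369, 0.0822]
tool_rot: [-0.405, 0.914, -0.001, 0.0]
ft_force: [-2.3, -0.3, 1.2]
grip_width: 0.0384
27.32 p [0.5907 0.0369 0.0822] tilt [ 0.0014 -0.0019] j [ 0.063  0.519  0.015  1.066 -0.002 -0.77 ]
tool shift mm [-0.1 -0.3 -0.8] tool x [-0.672 -0.74   0.   ] tool y [-0.74   0.672 -0.002] z [ 0.001 -0.002 -1.   ] heading y 137.8
[ 0.063  0.519  0.015  1.066 -0.002 -0.77 ] [-2.3 -0.3  1.2] [0.01 0.2  0.09]
```

```bash
python3 -m crank '[[[0,0,0.2,8,255],[0,0,0.2,8,255],[0,0,0.2,8,255],[0,0,0.2,8,255],[0,0,0.2,8,255],[0,0,0.2,8,255],[0,0,0.2,8,255]]]';python3 t.py; python3 st.py .591 .0368 .083
```

```text
clock: 28.2
eef_pos: [0.5903, 0.0372, 0.0807]
tool_rot: [0.087, 0.996, -0.001, 0.0]
ft_force: [-1.3, 0.2, 0.4]
grip_width: 0.0388
28.2 p [0.5903 0.0372 0.0807] tilt [ 0.0008 -0.0022] j [ 0.064  0.52   0.013  1.063 -0.002  0.239]
tool shift mm [-0.7 -0.3 -2.3] tool x [-0.985  0.174 -0.001] tool y [ 0.174  0.985 -0.002] z [ 0.001 -0.002 -1.   ] heading y 80.0
[ 0.064  0.52   0.013  1.063 -0.002  0.239] [-1.3  0.2  0.4] [0.   0.29 0.1 ]
```

```bash
python3 -m crank '[[[0,0,0.2,8,255],[0,0,0.2,8,255],[0,0,0.2,8,255],[0,0,0.2,7,255]]]';python3 t.py; python3 st.py .591 .0368 .083; python3 -m crank '[[[0,0,0.1,4,255],[0,0,0,0,255]]]'>/dev/null;python3 t.py; python3 st.py .591 .0368 .083
```

```text
clock: 28.7
eef_pos: [0.5902, 0.0375, 0.0798]
tool_rot: [0.358, 0.934, -0.001, 0.001]
ft_force: [-1.6, 0.6, 1.3]
grip_width: 0.0383
28.7 p [0.5902 0.0375 0.0798] tilt [ 0.0006 -0.0021] j [ 0.065  0.521  0.012  1.061 -0.002  0.798]
tool shift mm [-1.1 -0.  -3.2] tool x [-0.743  0.669 -0.002] tool y [ 0.669  0.743 -0.001] z [ 0.001 -0.002 -1.   ] heading y 48.0
[ 0.065  0.521  0.012  1.061 -0.002  0.798] [-1.6  0.6  1.3] [0.   0.33 0.13]
28.95 p [0.5903 0.0375 0.0797] tilt [ 0.0007 -0.0023] j [ 0.065  0.521  0.012  1.061 -0.002  0.869]
tool shift mm [-1.   0.  -3.3] tool x [-0.693  0.721 -0.002] tool y [ 0.721  0.693 -0.001] z [ 0.001 -0.002 -1.   ] heading y 43.9
[ 0.065  0.521  0.012  1.061 -0.002  0.869] [-1.3 -0.5  0.4] [-0.03  0.28  0.02]
```

```bash
for i in 1; do python3 -m crank '[[[0,0,0.1,4,255],[0,0,0.1,4,255]]]'>/dev/null;python3 st.py .591 .0368 .083|tail -1; python3 -m crank '[[[0,0,0.1,4,255]]]'>/dev/null;python3 st.py .591 .0368 .083|tail -1;python3 -m crank '[[[0,0,0.1,4,255]]]'>/dev/null;python3 st.py .591 .0368 .083|tail -1; done
```

```text
[ 0.065  0.521  0.012  1.06  -0.002  1.01 ] [-1.2  0.6  1.8] [0.07 0.32 0.02]
[ 0.065  0.522  0.011  1.06  -0.002  1.081] [-1.5 -0.1  1.1] [0.03 0.23 0.1 ]
[ 0.065  0.522  0.011  1.06  -0.002  1.152] [-0.7  0.1  1.2] [0.04 0.33 0.14]
```

```bash
python3 -m crank '[[[0,0,0.1,4,255]]]'>/dev/null;python3 st.py .591 .0368 .083|tail -1;python3 -m crank '[[[0,0,0.1,4,255]]]'>/dev/null;python3 st.py .591 .0368 .083|tail -1
```

```text
[ 0.065  0.522  0.011  1.06  -0.002  1.222] [-0.8 -0.9  1.7] [0.05 0.29 0.06]
[ 0.065  0.522  0.011  1.059 -0.002  1.293] [-0.5  0.1  1.5] [-0.01  0.32  0.05]
```

```bash
python3 -m crank '[[[0,0,0.1,4,255]]]'>/dev/null;python3 st.py .591 .0368 .083|tail -1;python3 t.py
```

```text
[ 0.065  0.522  0.011  1.059 -0.002  1.364] [-0.8  0.2  2.2] [0.03 0.3  0.09]
29.82 p [0.5904 0.0378 0.079 ] tilt [ 0.0008 -0.0019] j [ 0.065  0.522  0.011  1.059 -0.002  1.364]
```

```bash
python3 -m crank '[[[0,0,0.1,4,255]]]'>/dev/null;python3 st.py .591 .0368 .083|tail -1;python3 -m crank '[[[0,0,0.1,3,255]]]'>/dev/null;python3 st.py .591 .0368 .083|tail -1;python3 - <<'E'
from h import *
from workcell import bot
c=bot.camera("side");W=cloud(c);g=c["img"][140:210,290:390];cv2.imwrite("pics/s10.png",cv2.resize(g,None,fx=8,fy=8,interpolation=cv2.INTER_CUBIC))
o=bot.get_obs();c=bot.camera("wrist");cv2.imwrite("pics/w10.png",c["img"])
E
```

```text
[ 0.065  0.522  0.011  1.059 -0.002  1.434] [-1.  -0.7  1.7] [0.03 0.3  0.16]
[ 0.065  0.522  0.011  1.059 -0.002  1.486] [-0.4 -0.3  1.2] [0.04 0.32 0.25]
```

View pics/s10.png

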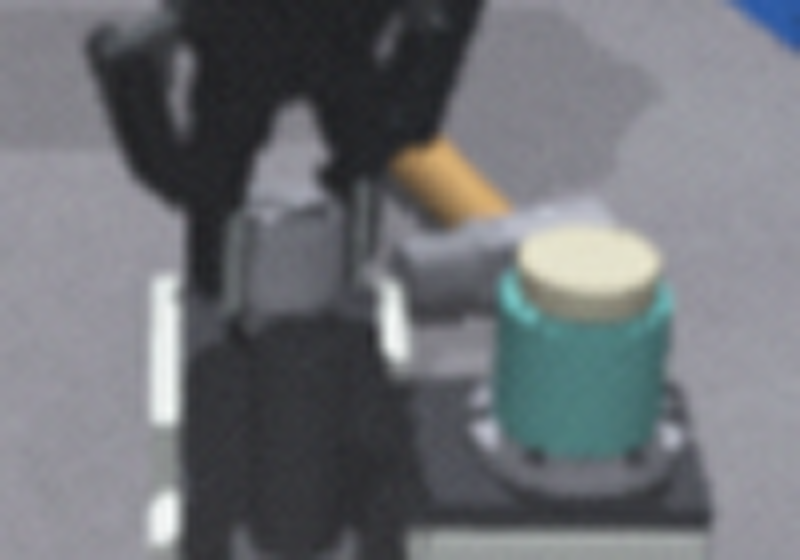

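View pics/w10.png

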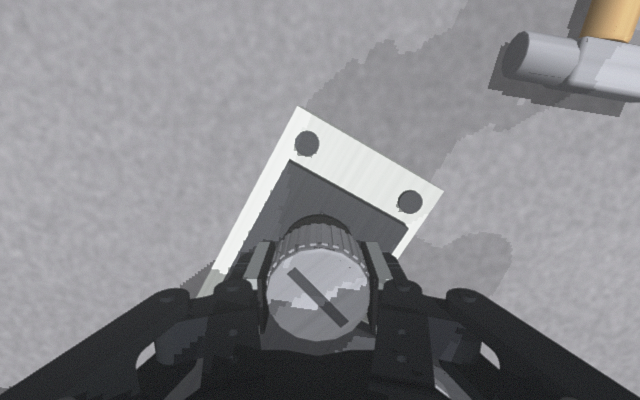

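The slot sits at the same angle in the tool frame as before (about 45° in both views), so there is no slip. The torque has started to climb, so I'll take one more small step.

```bash
python3 st.py .591 .0368 .083|tail -1; python3 -m crank '[[[0,0,0,3,255]]]'>/dev/null;python3 st.py .591 .0368 .083|tail -1
```

```text
[ 0.065  0.522  0.011  1.059 -0.002  1.485] [-0.6  0.7  1. ] [0.02 0.35 0.24]
[ 0.065  0.522  0.011  1.059 -0.002  1.536] [-1.   0.1  0.2] [0.02 0.28 0.26]
```

```bash
python3 -m crank '[[[0,0,0,3,255]]]'>/dev/null;python3 st.py .591 .0368 .083|tail -1;  python3 -m crank '[[[0,0,0,0,255]]]'>/dev/null;python3 st.py .591 .0368 .083|tail -1;python3 t.py
```

```text
[ 0.065  0.522  0.011  1.058 -0.002  1.588] [-0.1  0.7  0.2] [0.03 0.3  0.3 ]
[ 0.065  0.522  0.011  1.058 -0.002  1.586] [-1.4 -1.   1.2] [0.05 0.34 0.22]
30.55 p [0.5904 0.0379 0.0786] tilt [ 0.0008 -0.002 ] j [ 0.065  0.522  0.011  1.058 -0.002  1.586]
```

The torque is at about 0.25–0.3 N m, up from 0.06, so I'm stopping and letting go.

```bash
python3 -m crank '[[[0,0,0,0,20],[0,0,0,0,20],[0,0,0,0,20],[0,0,0,0,20]]]'; python3 -m crank '[[[0,0,-10,0,20],[0,0,-25,0,20],[0,0,-35,0,20],[0,0,-30,0,20],[0,0,0,0,20]]]'; python3 st.py .5,0 2>/dev/null; python3 - <<'E'
from h import *
from workcell import bot
o=bot.get_obs();c=bot.camera("wrist");cv2.imwrite("pics/w11.png",c["img"]);W=wcloud(o,c)
m=(np.hypot(W[...,0]-.591,W[...,1]-.037)<.035)&(W[...,2]>.10)&(W[...,2]<.122)
P=W[m];pl=W[...,2][(np.abs(W[...,2]-.065)<.003)]
print("screw top",m.sum(),np.median(P[:,2]),"plate",np.median(pl),cv2.minEnclosingCircle(P[np.abs(P[:,2]-np.median(P[:,2]))<.002][:,:2].astype(np.float32)*1000))
c=bot.camera("side");cv2.imwrite("pics/s11.png",c["img"]);
E
```

```text
clock: 31.05
eef_pos: [0.5914, 0.0378, 0.0787]
tool_rot: [0.688, 0.725, 0.0, 0.002]
ft_force: [-0.0, 0.0, -0.5]
grip_width: 0.0787
clock: 31.68
eef_pos: [0.5914, 0.038, 0.1841]
tool_rot: [0.688, 0.725, 0.001, 0.002]
ft_force: [-0.2, 0.3, 0.5]
grip_width: 0.0786
screw top 2782 0.11104379347754947 plate 0.06509630061427477 ((591.074462890625, 37.78746795654297), 20.185728073120117)
```

View pics/w11.png

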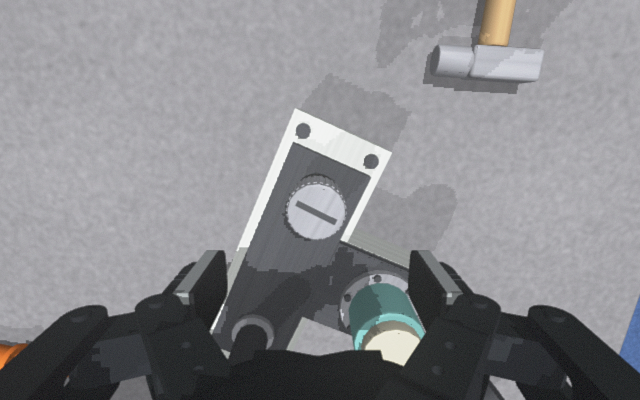

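View pics/s11.png

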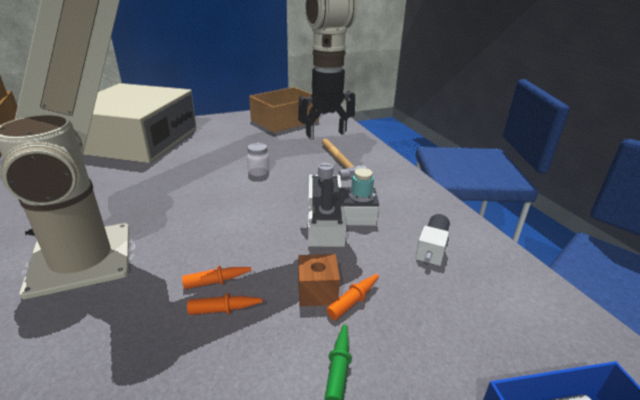

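```bash
python3 - <<'E'
from workcell import bot
print(bot.job_done())
E
```

```text
the job is handed in; nothing more can be done
None
```

The drift is home in both holes and the thumbscrew is seated. I handed the job in at about 32 s of the 72 s allowed.

**Drift:** I took the black-handled steel drift from its holder and pushed it down until contact stopped it at the expected height. After release:
- Its top was at z = 0.1406 m (0.141 when home).
- Its collar top was at about 0.071 m.
- Its axis was within about 1 mm of the mount hole, as measured.

I didn't measure the foot plate's alignment directly. I take it to be in line because the drift fits both holes with only 1.5 mm of play.

**Thumbscrew:** I turned it about 3.0 rad clockwise in one grip, until the torque rose from about 0.06 to 0.25–0.3 N m, then let go. It sprang back about 0.3 rad. The head top is at z = 0.1110 m, which matches 0.111 m when seated.

**Problems:**
- **Look-alikes toppled:** the four orange and green look-alikes stood balanced on their tips and fell over during the run. I commanded no contact with them and felt no unexpected force, but I didn't see them fall. In the last side view the jar, gearmotor, hammer and holder look unmoved by eye.
- **Gripper tilt:** the gripper drifted up to about 0.08 rad (4.6°) off vertical on the way to the thumbscrew. I worked it back to near zero before gripping the head.

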